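# Scoop sample bearing balls into the tray and hold it level over the tester window

### The job

Use the scoop standing in the stock bin to scoop up at least two of the three bearing balls, without touching the balls with the fingers, tip them into the walled compartment of the tray, and then stand the scoop upright on the cork pad. Then lift the tray by its upright grip, keeping it level so that the larger loose ball never leaves its shallow round pocket, and carry it over the round glass window of the open test case. Finish while still holding the tray there, level, still and centred a few centimetres above the window without touching the case; let no ball fall on the counter, and do not push the other things on the counter about.

Things in the scene. Friction and masses are not known exactly. Their poses are not given: they have to be found in the camera images.
- bin: Fixed black open stock bin, outside 188 x 84 x 45 mm high, walls and floor 4 mm (inside 180 x 76). Origin: centre of its underside. Its x axis runs along its length, from the end where the scoop stands (-x) to the end where the balls lie (+x), whose upright end wall has its inner face at x = +90 mm: push the balls against it.
- scoop: Loose scoop, about 180 g, standing in line with the bin behind the balls, 4 mm play on either side. Flat aluminium pan 68 mm wide, floor 2.5 mm, open mouth at +x with a ramped lip ending at x = +45 mm; back wall at x = -40 mm, 40 mm high; side walls 24 mm high, x = -40 to +18 mm. Origin: pan's underside, middle; z up. Balls start rolling when the pan slopes about 5 degrees.
- scoop_grip (a point): Point on the scoop's black upright grip post, at (-30, 0, 100) mm in the scoop's frame. The post is 20 mm (scoop x) by 24 mm (scoop y), from z = 34 to its top at z = 120 mm.
- ball0: Loose steel bearing ball, 24 mm diameter, 56 g, smooth and oiled, in the bin in front of the scoop. Origin: its centre.
- ball1: A second ball just like it (24 mm), in the bin. Origin: its centre.
- ball2: A third ball just like it (24 mm), in the bin. Origin: its centre.
- pad: Fixed cork pad, 130 x 110 mm, 3 mm thick, flat on the counter: the scoop's parking place. Origin: centre of its underside, on the counter.
- tray: Loose aluminium sample tray, plate 160 (x) x 110 (y) x 6 mm, about 320 g. Origin: middle of its underside, z up. Compartment on the -x half: inside x = -77 to -10, y = -52 to +52 mm, walls up to z = 26 mm, the wall next to the grip to z = 40 mm. Round pocket on the +x half. Black upright grip plate in the middle, 14 mm thick (x), 44 mm wide (y), top at z = 106 mm.
- tray_bay (a point): Centre of the compartment's floor in the tray, at (-43, 0, 6) mm in the tray's frame.
- tray_pocket (a point): Where the centre of the larger ball lies when it is in the middle of its round pocket: (43, 0, 21) mm in the tray's frame. The pocket is 44 mm across inside, with a rim only 3 mm high; the ball climbs out of it at about 35 degrees of tilt.
- gauge: Loose steel ball, 30 mm diameter, 110 g, lying free in the tray's round pocket. Origin: its centre.
- tester: Fixed black hard case of a tester, 240 (x) x 200 (y) mm, grey panel 85 mm above the counter, lid standing open along its -y edge up to 280 mm above the counter; a 36 mm wide knob stands 18 mm above the panel at (65, 45) mm. Origin: centre of its underside.
- window (a point): Centre of the round glass window (68 mm with its steel ring) lying in the tester's panel, at (-30, 20, 87) mm in the tester's frame; z points straight up.
- screwdriver: Bystander: loose screwdriver lying near the robot. Origin under its middle.
- wrench: Bystander: loose wrench lying beyond the tray. Origin under its middle.
- jar: Bystander: loose glass jar with steel lid, 60 mm across, 80 mm high. Origin: centre of its underside.
- bitbox: Bystander: loose cardboard box, 60 x 100 x 35 mm. Origin: centre of its underside.
- tape: Bystander: loose tape measure, about 60 mm across, 32 mm high. Origin: centre of its underside.
Things that resemble listed ones, but are neither listed nor needed, are in the scene too. Several things have the shape of the pad; the one meant has the colours described above.

How it is judged:
On the way, in this order (a step that is already met when the one before it is completed fails the run):
1. at least two of the 24 mm balls lie in the tray's compartment (((x of ball0 in the frame of tray between -0.077 and -0.01 m and y of ball0 in the frame of tray between -0.052 and 0.052 m and z of ball0 in the frame of tray between 0.01 and 0.026 m and x of ball1 in the frame of tray between -0.077 and -0.01 m and y of ball1 in the frame of tray between -0.052 and 0.052 m and z of ball1 in the frame of tray between 0.01 and 0.026 m) or (x of ball0 in the frame of tray between -0.077 and -0.01 m and y of ball0 in the frame of tray between -0.052 and 0.052 m and z of ball0 in the frame of tray between 0.01 and 0.026 m and x of ball2 in the frame of tray between -0.077 and -0.01 m and y of ball2 in the frame of tray between -0.052 and 0.052 m and z of ball2 in the frame of tray between 0.01 and 0.026 m) or (x of ball1 in the frame of tray between -0.077 and -0.01 m and y of ball1 in the frame of tray between -0.052 and 0.052 m and z of ball1 in the frame of tray between 0.01 and 0.026 m and x of ball2 in the frame of tray between -0.077 and -0.01 m and y of ball2 in the frame of tray between -0.052 and 0.052 m and z of ball2 in the frame of tray between 0.01 and 0.026 m))), for 0.2 s.
2. the scoop stands released on the cork pad (horizontal distance between scoop and pad below 0.045 m and height (world z) of scoop below 0.01 m and angle between scoop's own z axis and vertical below 0.15 rad and contact force between the fingers and scoop below 0.1 N), for 0.2 s.
3. the tray is lifted clear of the counter with the larger ball in its pocket (height (world z) of tray above 0.03 m and contact force between the fingers and tray above 1 N and distance between gauge and tray_pocket below 0.018 m), for 0.2 s.
At the end, for the whole second after the job is handed in: Gripper holds the tray within 30 mm of straight above the window, 15 to 100 mm over it, tilt under 0.1 rad, still, off the tester; two or more 24 mm balls in its compartment, the 30 mm ball in its pocket; scoop stands released on the pad, within 45 mm of its centre (all of step 2 and ((x of ball0 in the frame of tray between -0.077 and -0.01 m and y of ball0 in the frame of tray between -0.052 and 0.052 m and z of ball0 in the frame of tray between 0.01 and 0.026 m and x of ball1 in the frame of tray between -0.077 and -0.01 m and y of ball1 in the frame of tray between -0.052 and 0.052 m and z of ball1 in the frame of tray between 0.01 and 0.026 m) or (x of ball0 in the frame of tray between -0.077 and -0.01 m and y of ball0 in the frame of tray between -0.052 and 0.052 m and z of ball0 in the frame of tray between 0.01 and 0.026 m and x of ball2 in the frame of tray between -0.077 and -0.01 m and y of ball2 in the frame of tray between -0.052 and 0.052 m and z of ball2 in the frame of tray between 0.01 and 0.026 m) or (x of ball1 in the frame of tray between -0.077 and -0.01 m and y of ball1 in the frame of tray between -0.052 and 0.052 m and z of ball1 in the frame of tray between 0.01 and 0.026 m and x of ball2 in the frame of tray between -0.077 and -0.01 m and y of ball2 in the frame of tray between -0.052 and 0.052 m and z of ball2 in the frame of tray between 0.01 and 0.026 m)) and distance between gauge and tray_pocket below 0.018 m and horizontal distance between tray and window below 0.03 m and z of tray in the frame of window between 0.015 and 0.1 m and angle between tray's own z axis and vertical below 0.1 rad and linear speed of tray below 0.03 m/s and contact force between the fingers and tray above 1 N and contact force between tray and tester below 0.1 N); the arm keeps its last pose, push and grip.
It fails at once if the larger ball leaves its pocket (not (distance between gauge and tray_pocket below 0.018 m)).
It fails at once if the fingers touch a ball (contact force between the fingers and ball0 above 0.3 N or contact force between the fingers and ball1 above 0.3 N or contact force between the fingers and ball2 above 0.3 N or contact force between the fingers and gauge above 0.3 N).
It fails at once if a ball falls on the counter (height (world z) of any of ball0, ball1, ball2 below 0.0138 m).
It fails at once if a bystander is pushed more than 30 mm (distance of any of screwdriver, wrench, jar, bitbox, tape from where it was at the start of the episode above 0.03 m).
It also fails if it takes over 67 s, if anything falls off the work surface, if the arm or the gripper's body presses on something with over 40 N, if the wrist force passes 120 N, or if a joint passes its speed limit or range.

### The arm

A 6-joint arm with a two-finger parallel gripper is mounted at the origin on the work surface. World frame = base frame: x ahead of the robot, y to its left, z up, the work surface at z = 0. Lengths are in m, angles in rad, forces in N, time in s.
With the tool pointing down it reaches from about 0.3 to 0.875 m from the base axis. Payload 6.4 kg.
Tool frame: the origin (TCP) lies midway between the tips of the shut fingers; the grasp point (between the pads) lies 19 mm behind it; z points along the fingers, y is the direction in which the jaws open and shut (so a half turn about z gives the same grasp; the last joint's range is limited). The gripper opens to 85 mm and grips with 20 to 120 N. Pads are 22 mm wide; open, the fingers measure 114 mm over their backs; the gripper's body (76 mm by 85 mm) begins 54 mm behind the grasp point. The pads swing forward as they close: fully open they stand 13 mm farther back than shut.
Start: joints at [-0.206, 0.181, 1.607, -0, 1.354, -0.206], TCP at [0.575, 0, 0.231] pointing down, gripper open.
Joint ranges: [-2.99, 2.99], [-0.89, 2.07], [0.3, 2.58], [-1.14, 4.28], [0, 2.63], [-3.12, 3.12]. Speed limits (rad/s): [2.57, 2.57, 3.01, 3.14, 3.14, 3.14].

### API

Orientations are given as a unit quaternion [w, x, y, z].
In Python, from bench import ctrl gives the robot as it stands.
- The arm moves only by the tool apply_moves, never from a script. Its argument "plan" is a list of rows, each an object with "translation": the shift along the tool's x, y, z in m, a list of three; "angular": the turn, a rotation vector about the tool's x, y, z in rad, a list of three; "hand": the finger opening in m, from 0 to 0.0854. In form: [{"translation": [x, y, z], "angular": [rx, ry, rz], "hand": hand}, ...]. A call has 1 to 10 rows; each row shifts and turns the commanded pose from where the row before left it, along the tool's axes as they then stand; what a row does not reach is not made up. A row lasts 1/8 s, in which the tool goes at most 62.5 mm and 10.7 degrees, less where a joint would pass 70% of its speed; a pose out of reach is approached as far as the arm can. A call with a gripper value outside its range is refused whole. The fingers move at their own pace and stop on an object; the grip force is fixed at half the most. Time passes only in rows, so rows that do not move let the fingers close. It gives the time, the measured TCP pose, the force and the opening at its end, in the units of the state.
- ctrl.get_obs(): the state, without advancing time (a new reading comes with each control period).
- ctrl.camera(name): name is "scene" or "side" or "wrist"; returns a dict with "img" (400x640x3 uint8, red, green, blue), "K" (3x3 intrinsics, pixels), "eye" and "orientation" of the camera in the world. Camera axes: x right, y up, looking along -z (the intrinsics and any distortion apply to the point x, -y, -z); pixel columns grow to the right and rows downward; lengths in m; the calibration is good to about 2 mm. The wrist camera is an equidistant fisheye: a pixel r from the principal point sees the ray r / f radians off the axis. A picture is of the moment at which its call begins. There is no depth.
- ctrl.hand_in(): hands the job in, once; it reports no verdict.
The state is a dict: "time_s": time; "q": joint angles; "dq": joint speeds; "joint_efforts": joint torques, N m; "eef_pos": TCP position; "eef_rot": TCP orientation; "wrist_force": force on the tool from outside, world axes, zero at the start; "torque": the same for the moment, N m; "opening": opening from 0.0 (shut) to 1.0 (fully open).
Only numpy, scipy, OpenCV 4.12 (cv2) and the standard library are available. Lean on these libraries where they do the work, as an engineer would, in place of code of your own. Each camera call takes 0.05 s, during which the arm holds its last target.

## Working session

There is one attempt and no reset: what is moved stays moved. The work goes in short steps, Python scripts to look and compute and a tool call to move; the robot and the scene stay as the last step left them, time stands still between calls to the robot, and variables do not carry over. Pictures are saved under pics/ and viewed, and the job is handed in when it is done.

Besides the shell and the picture viewer there is one more tool, called after ">>>" as name(argument=value, ...), one argument or row to a line, values as JSON. apply_moves: Moves the arm, as the interface text tells. Its arguments: {"type":"object","properties":{"plan":{"type":"array","items":{"type":"object","properties":{"translation":{"type":"array","items":{"type":"number"}},"angular":{"type":"array","items":{"type":"number"}},"hand":{"type":"number"}}}}},"required":["plan"]}

```bash
ls; mkdir -p pics; python3 - <<'E'
from bench import ctrl
import cv2
print(ctrl.get_obs())
for n in ["scene","side","wrist"]:
    c=ctrl.camera(n); cv2.imwrite(f"pics/{n}0.png",c["img"][:,:,::-1]); print(n,c["K"],c["eye"],c["orientation"],c.keys())
E
```

```text
pics
{'time_s': 0.0, 'q': array([-2.06349577e-01,  1.81516503e-01,  1.60805493e+00,  3.05376609e-05,
        1.35375270e+00, -2.06294814e-01]), 'dq': array([-1.87807104e-03, -7.47422293e-05,  5.12095773e-04, -1.34155870e-03,
        1.02856688e-03, -5.49016098e-05]), 'joint_efforts': array([ 3.41415571e-04, -4.44869328e+01, -3.51340663e+01, -2.51131587e-04,
        9.11703974e-03,  3.43231875e-05]), 'eef_pos': array([5.74442508e-01, 1.15414002e-04, 2.30375255e-01]), 'eef_rot': array([-7.32755297e-04,  7.07128211e-01,  7.07084820e-01, -4.61299415e-04]), 'wrist_force': array([ 0.47831638, -0.86640216, -1.01876483]), 'torque': array([ 0.01424139, -0.01367612,  0.00926466]), 'opening': 1.00094609757651}
scene [[462.62538875   0.         324.35413372]
 [  0.         462.62538875 199.23078331]
 [  0.           0.           1.        ]] [1.27094693 0.2657708  0.93188573] [0.54206506 0.22238067 0.29119465 0.75625259] dict_keys(['img', 'K', 'eye', 'orientation'])
side [[477.63520442   0.         316.84064415]
 [  0.         477.63520442 203.16850179]
 [  0.           0.           1.        ]] [-0.10291578 -0.61404915  0.87673956] [ 0.84790865  0.38091628 -0.15838127 -0.3329701 ] dict_keys(['img', 'K', 'eye', 'orientation'])
wrist [[309.70691629   0.         326.36741305]
 [  0.         309.70691629 198.96012938]
 [  0.           0.           1.        ]] [0.57487171 0.06581012 0.37288461] [ 9.91379238e-01 -1.31021735e-01  7.15291375e-04 -2.46598841e-05] dict_keys(['img', 'K', 'eye', 'orientation'])
```

View pics/scene0.png

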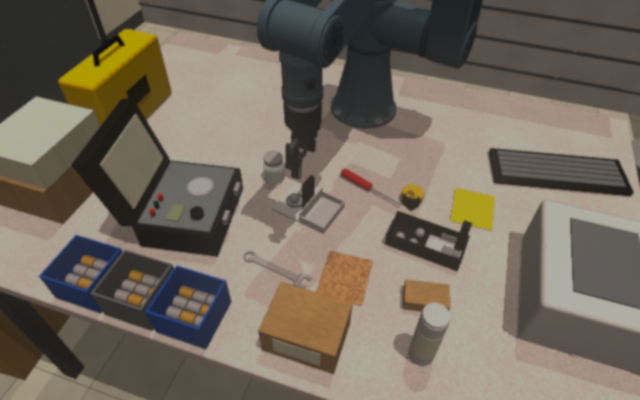

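View pics/side0.png

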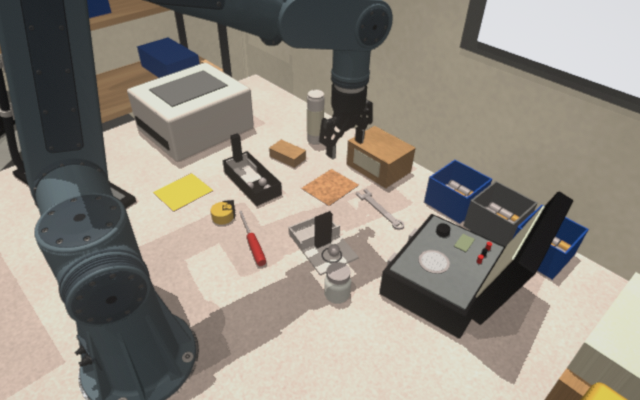

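View pics/wrist0.png

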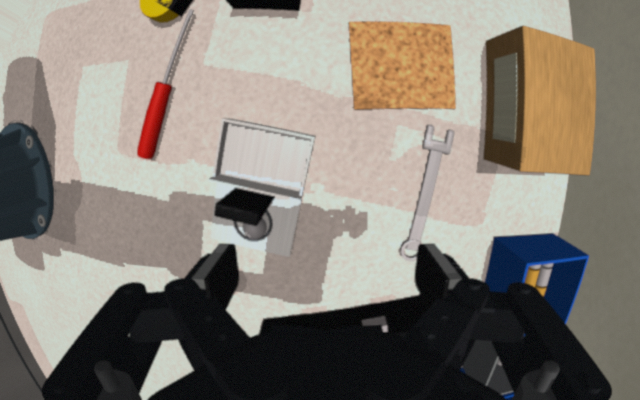

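```bash
cat > h.py <<'E'
import numpy as np, cv2
from scipy.spatial.transform import Rotation as R
from scipy.optimize import least_squares
def rot(q): q=np.array(q); return R.from_quat([q[1],q[2],q[3],q[0]])
def proj(c,P,fish=False):
    P=np.atleast_2d(P); p=rot(c["orientation"]).inv().apply(P-c["eye"])
    v=np.c_[p[:,0],-p[:,1],-p[:,2]]; K=c["K"]
    if fish:
        r=np.hypot(v[:,0],v[:,1]); th=np.arctan2(r,v[:,2]); s=th/np.maximum(r,1e-9)
        return np.c_[K[0,0]*v[:,0]*s+K[0,2],K[1,1]*v[:,1]*s+K[1,2]]
    return np.c_[K[0,0]*v[:,0]/v[:,2]+K[0,2],K[1,1]*v[:,1]/v[:,2]+K[1,2]]
def ray(c,u,v,fish=False):
    K=c["K"]; x=(u-K[0,2])/K[0,0]; y=(v-K[1,2])/K[1,1]
    if fish:
        th=np.hypot(x,y); s=np.sin(th)/max(th,1e-9); d=np.array([x*s,y*s,np.cos(th)])
    else: d=np.array([x,y,1.])
    return rot(c["orientation"]).apply([d[0],-d[1],-d[2]])
def atz(c,u,v,z,fish=False):
    d=ray(c,u,v,fish); return c["eye"]+d*(z-c["eye"][2])/d[2]
def crop(c,x0,y0,w,h,s,name):
    im=c["img"][y0:y0+h,x0:x0+w,::-1]; im=cv2.resize(im,None,fx=s,fy=s,interpolation=cv2.INTER_CUBIC); cv2.imwrite("pics/"+name+".png",im)
E
python3 - <<'E'
from h import *; from bench import ctrl; import pickle
C={n:ctrl.camera(n) for n in ["scene","side","wrist"]}; pickle.dump(C,open("c0.pkl","wb"))
crop(C["scene"],370,180,110,100,7,"b1"); crop(C["side"],210,125,80,85,7,"b2")
crop(C["scene"],240,140,140,90,5.5,"t1"); crop(C["side"],280,200,100,110,5.4,"t2")
for n,u,v in [("scene",347,277),("side",330,186)]: print("pad",atz(C[n],u,v,.003))
for n,u,v in [("scene",200,187),("side",435,261)]: print("win",atz(C[n],u,v,.087))
for n,u,v in [("scene",465,228),("side",236,137)]: print("grip",atz(C[n],u,v,.12))
E
```

```text
pad [0.66492357 0.14259006 0.003     ]
pad [0.66863267 0.13107769 0.003     ]
win [ 0.58232996 -0.2758633   0.087     ]
win [ 0.58287302 -0.28431368  0.087     ]
grip [0.52591382 0.37617359 0.12      ]
grip [0.52156978 0.36783571 0.12      ]
```

```bash
true
```

```text
(no output)
```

View pics/b1.png

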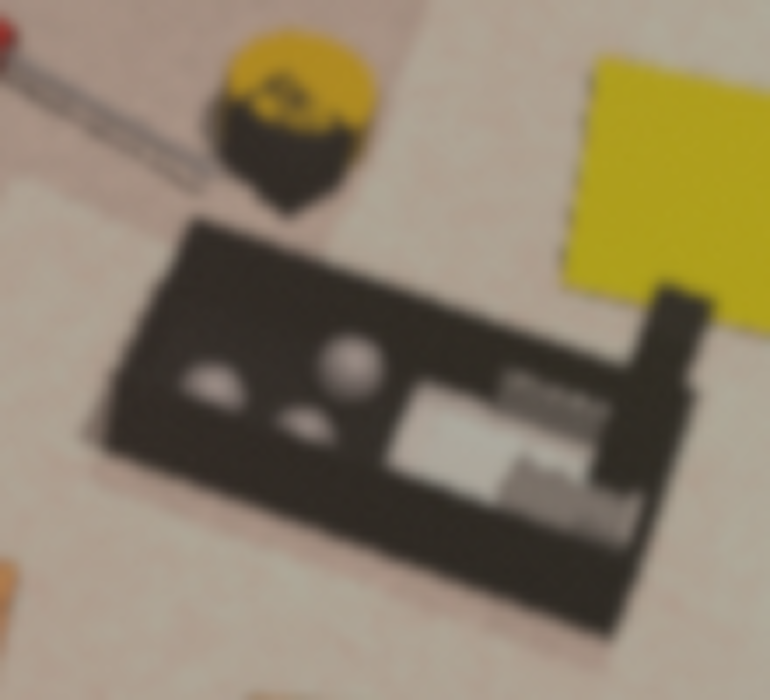

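View pics/b2.png

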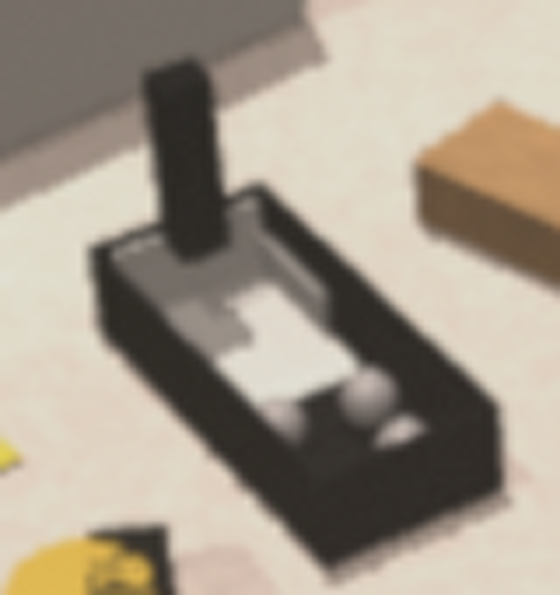

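View pics/t1.png

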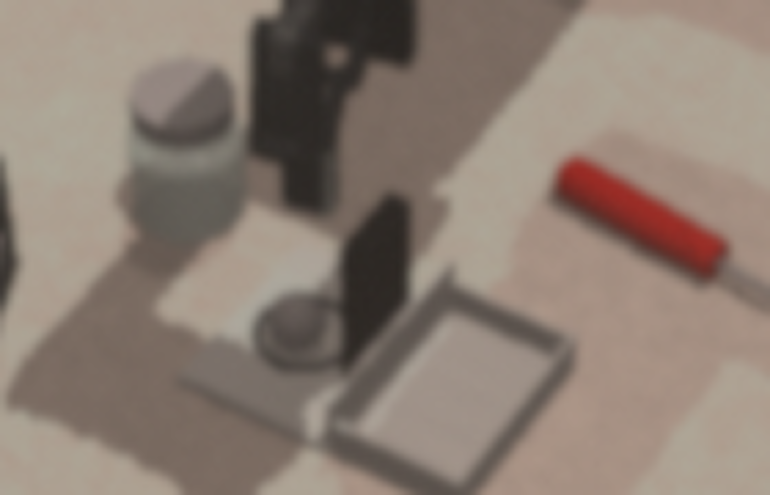

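View pics/t2.png

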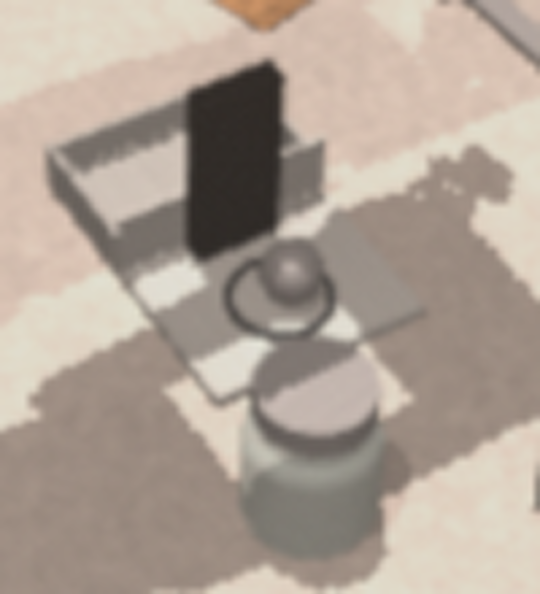

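```bash
cat > fit.py <<'E'
from h import *; import pickle
C=pickle.load(open("c0.pkl","rb"))
def fit(obs,x0,mz=0):
    def f(p):
        r=[]
        for cam,uv,P in obs:
            c,s=np.cos(p[2]),np.sin(p[2]); P=np.array(P)*.001
            W=np.array([p[0]+c*P[0]-s*P[1],p[1]+s*P[0]+c*P[1],P[2]+mz])
            r.append(proj(C[cam],W,cam=="wrist")[0]-np.array(uv))
        return np.concatenate(r)
    s=least_squares(f,x0,loss="soft_l1",f_scale=1.); print(s.x); print(f(s.x).reshape(-1,2).round(1).tolist()); return s.x
def cp(x0,y0,s,u,v): return (x0+(u+.5)/s-.5, y0+(v+.5)/s-.5)
b1=lambda u,v:("scene",cp(370,180,7,u,v)); b2=lambda u,v:("side",cp(210,125,7,u,v))
t1=lambda u,v:("scene",cp(240,140,5.5,u,v)); t2=lambda u,v:("side",cp(280,200,5.4,u,v))
X,Y=94,42
B=[(*b1(200,218),(X,-Y,45)),(*b1(695,390),(-X,-Y,45)),(*b1(610,638),(-X,Y,0)),(*b1(105,445),(X,Y,0)),(*b1(122,375),(X,Y,45)),
 (*b2(93,245),(-X,-Y,45)),(*b2(262,183),(-X,Y,45)),(*b2(499,408),(X,Y,45)),(*b2(315,490),(X,-Y,45)),(*b2(330,572),(X,-Y,0)),(*b2(503,500),(X,Y,0)),(*b2(100,325),(-X,-Y,0))]
print("bin"); b=fit(B,[.55,.3,-1.5])
T=[(*t1(465,497),(-80,55,0)),(*t1(574,345),(-80,-55,26)),(*t1(178,378),(80,55,6)),(*t1(385,196),(-7,-22,106)) if 0 else (*t1(450,265),(-10,-55,40)),
 (*t1(408,200),(-7,-22,106)),(*t1(345,245),(7,22,106)),
 (*t2(220,403),(80,-55,0)),(*t2(426,312),(80,55,3)),(*t2(47,150),(-80,-55,26)),(*t2(187,95),(7,-22,106)),(*t2(284,70),(7,22,106)),(*t2(270,60),(-7,22,106)),(*t2(323,142),(-9,55,40))]
for k in [(215,178,-80,-55,26),(222,119,-80,55,26) ]:pass
W=[("wrist",(224,119),(-80,-55,26)),("wrist",(315,135),(-80,55,26)),("wrist",(291,255),(80,55,6))]
print("tray"); t=fit(T+W,[.5,.05,-1.5])
print("pad (order guess)"); 
for u,v in [(328,252),(373,263),(357,305),(318,290)]: print(atz(C["scene"],u,v,.003))
for u,v in [(302,186),(334,171),(358,183),(327,204)]: print(atz(C["side"],u,v,.003))
for u,v in [(348,23),(452,24),(455,108),(355,109)]: print("w",atz(C["wrist"],u,v,.003,True))
E
python3 fit.py
```

```text
bin
[ 0.51054766  0.29837753 -1.69909457]
[[-2.1, -0.2], [-0.6, 0.9], [-1.4, 1.5], [-2.1, 1.3], [-2.5, 0.2], [-1.6, 0.0], [-0.6, -0.5], [-0.8, -0.5], [-0.8, -1.1], [-1.8, -0.3], [-0.8, -1.3], [-0.8, 0.8]]
tray
[ 0.49107137 -0.02054617 -1.78589048]
[[-2.0, 5.2], [-0.6, -0.8], [-1.2, 0.9], [-0.5, 0.2], [-0.1, 1.3], [-2.6, 1.5], [-0.7, 0.1], [-0.7, -1.2], [-0.9, -1.4], [2.2, 1.7], [-0.0, 0.0], [-0.5, -1.5], [-0.5, -2.2], [-2.2, -1.4], [-0.2, 0.3], [-0.4, 0.8]]
pad (order guess)
[0.60992036 0.07728699 0.003     ]
[0.60544081 0.19124344 0.003     ]
[0.72954548 0.18518737 0.003     ]
[0.72114598 0.0889496  0.003     ]
[0.6086601  0.18549432 0.003     ]
[0.72749064 0.17389642 0.003     ]
[0.73892417 0.0859861  0.003     ]
[0.60727175 0.08039785 0.003     ]
w [0.60051564 0.18276757 0.003     ]
w [0.7326008  0.19368684 0.003     ]
w [0.73538214 0.08371751 0.003     ]
w [0.60862508 0.07626375 0.003     ]
```

```bash
cat >> h.py <<'E'
def down(yaw_ty):  # tool z down, tool y at world angle
    y=np.array([np.cos(yaw_ty),np.sin(yaw_ty),0]); z=np.array([0,0,-1.]); x=np.cross(y,z); return R.from_matrix(np.c_[x,y,z])
def plan(p0,R0,p1,R1,n,hand,nr=None):
    rv=(R0.inv()*R1).as_rotvec(); p0=np.array(p0);p1=np.array(p1)
    print("dist",np.linalg.norm(p1-p0),"rot/row deg",np.degrees(np.linalg.norm(rv))/n)
    p=p0.copy(); Rc=R0; out=[]
    a=np.round(rv/n,4)
    for i in range(n):
        t=np.round(Rc.inv().apply(p0+(p1-p0)*(i+1)/n-p),4); out.append('{"translation":[%g,%g,%g],"angular":[%g,%g,%g],"hand":%g}'%(*t,*a,hand))
        p=p+Rc.apply(t); Rc=Rc*R.from_rotvec(a)
    print("["+",".join(out)+"]"); return p,Rc
E
python3 - <<'E'
from h import *; from bench import ctrl
o=ctrl.get_obs(); plan(o["eef_pos"],rot(o["eef_rot"]),[.524,.372,.20],down(-1.699+np.pi),10,.085)
E
```

```text
dist 0.376690936481112 rot/row deg 8.265410238526282
[{"translation":[0.0372,-0.0051,0.0031],"angular":[-0,-0.0001,-0.1443],"hand":0.085},{"translation":[0.0375,0.0003,0.0031],"angular":[-0,-0.0001,-0.1443],"hand":0.085},{"translation":[0.0371,0.0058,0.0031],"angular":[-0,-0.0001,-0.1443],"hand":0.085},{"translation":[0.0359,0.011,0.0031],"angular":[-0,-0.0001,-0.1443],"hand":0.085},{"translation":[0.034,0.016,0.0031],"angular":[-0,-0.0001,-0.1443],"hand":0.085},{"translation":[0.0313,0.0208,0.0031],"angular":[-0,-0.0001,-0.1443],"hand":0.085},{"translation":[0.0279,0.025,0.0031],"angular":[-0,-0.0001,-0.1443],"hand":0.085},{"translation":[0.0241,0.0288,0.003],"angular":[-0,-0.0001,-0.1443],"hand":0.085},{"translation":[0.0197,0.032,0.0031],"angular":[-0,-0.0001,-0.1443],"hand":0.085},{"translation":[0.0149,0.0344,0.0031],"angular":[-0,-0.0001,-0.1443],"hand":0.085}]
```

Things that could be confused, by scene pixel:
- **Upright grips:** the scoop post is at (465,228), in the black bin. The tray grip is at (308,188).
- **Bins:** the black bin is at (428,240). The blue and grey bins at (80,270), (130,285) and (190,305) hold cells, not balls.
- **Pads:** the cork-speckled pad is at (347,277). The yellow sheet at (472,208) is the decoy.
- **Tester:** the open case is at (190,200). The yellow toolbox at (115,75) is not it.

The close crops confirm the black bin, with three balls and a pan with an upright post.

>>> apply_moves(
  plan=[
    {"translation": [0.0372,-0.0051,0.0031],"angular": [0,0,-0.1443],"hand": 0.085},
    {"translation": [0.0375,0.0003,0.0031],"angular": [0,0,-0.1443],"hand": 0.085},
    {"translation": [0.0371,0.0058,0.0031],"angular": [0,0,-0.1443],"hand": 0.085},
    {"translation": [0.0359,0.011,0.0031],"angular": [0,0,-0.1443],"hand": 0.085},
    {"translation": [0.034,0.016,0.0031],"angular": [0,0,-0.1443],"hand": 0.085},
    {"translation": [0.0313,0.0208,0.0031],"angular": [0,0,-0.1443],"hand": 0.085},
    {"translation": [0.0279,0.025,0.0031],"angular": [0,0,-0.1443],"hand": 0.085},
    {"translation": [0.0241,0.0288,0.003],"angular": [0,0,-0.1443],"hand": 0.085},
    {"translation": [0.0197,0.032,0.0031],"angular": [0,0,-0.1443],"hand": 0.085},
    {"translation": [0.0149,0.0344,0.0031],"angular": [0,0,-0.1443],"hand": 0.085},
  ],
)

```text
time_s: 1.55
eef_pos: [0.5239, 0.3732, 0.2002]
eef_rot: [-0.0, 0.061, 0.998, -0.0]
wrist_force: [-0.1, -0.2, -0.5]
opening: 0.992
```

```bash
python3 - <<'E'
from h import *; from bench import ctrl; import pickle
C={n:ctrl.camera(n) for n in ["scene","side","wrist"]}; pickle.dump(C,open("c1.pkl","wb"))
o=ctrl.get_obs(); print(o["eef_pos"],o["q"],rot(o["eef_rot"]).as_matrix().round(3).tolist(),C["wrist"]["eye"])
crop(C["wrist"],0,0,640,400,1.25,"w1"); crop(C["scene"],240,140,140,90,5.5,"t3")
E
```

```text
[0.52332544 0.37331636 0.19977265] [ 4.35331234e-01  3.56315779e-01  1.45459743e+00  1.71806282e-05
  1.33166340e+00 -1.00983737e+00] [[-0.992, 0.125, -0.001], [0.125, 0.992, -0.0], [0.001, -0.001, -1.0]] [0.45795508 0.38306368 0.34218359]
```

View pics/w1.png

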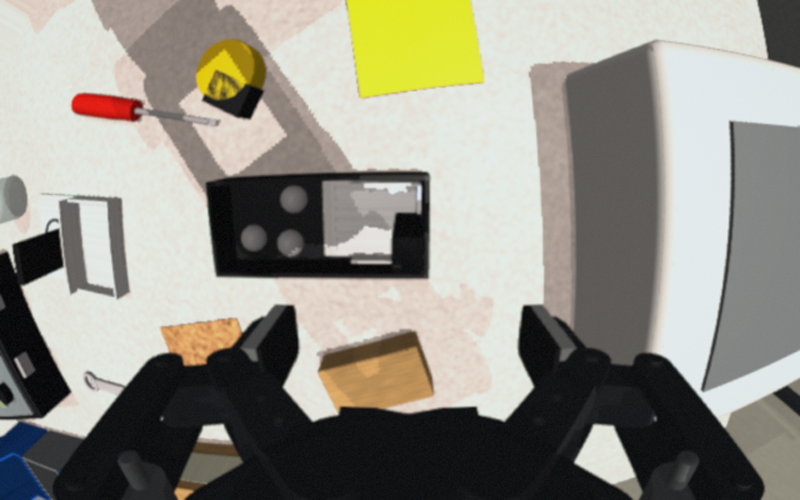

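View pics/t3.png

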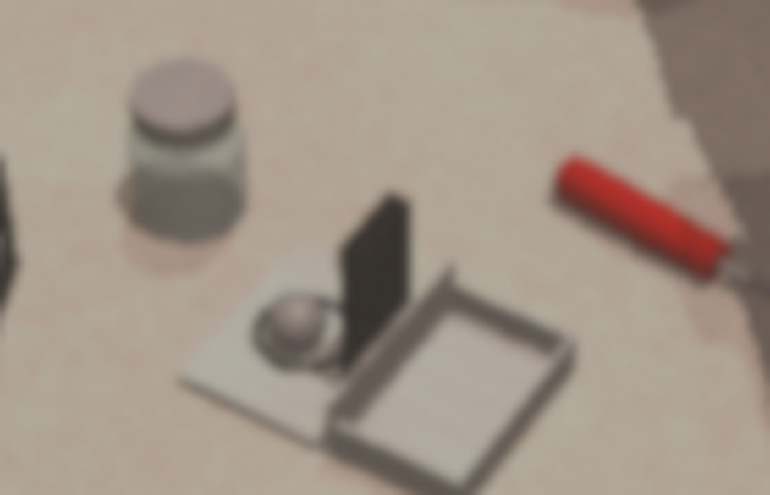

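```bash
python3 - <<'E'
from h import *; import pickle
C=pickle.load(open("c1.pkl","rb"))
crop(C["wrist"],155,125,200,110,4,"w1b"); crop(C["scene"],370,180,110,100,7,"b3")
E
```

```text
(no output)
```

View pics/w1b.png

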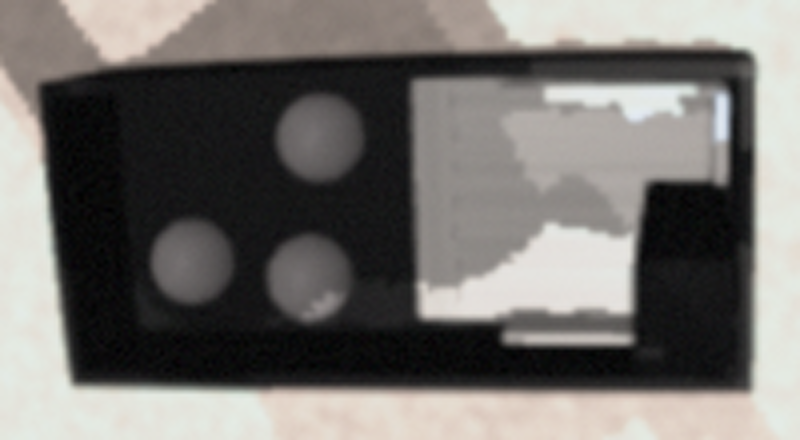

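```bash
cat > fit2.py <<'E'
import fit, pickle; from h import *
C1=pickle.load(open("c1.pkl","rb")); C=fit.C
C["w1"]=C1["wrist"]
_p=fit.proj
fit.proj=lambda c,P,f: _p(c,P,f or c is C["w1"])
w=lambda u,v:("w1",fit.cp(155,125,4,u,v))
X,Y=94,42
WB=[(*w(42,85),(X,-Y,45)),(*w(75,383),(X,Y,45)),(*w(750,390),(-X,Y,45)),(*w(752,54),(-X,-Y,45))]
print("=== w only"); fit.fit(WB,[.51,.3,-1.7]); print("all"); b=fit.fit(WB+fit.B,[.51,.3,-1.7])
def tob(p): 
    d=p[:2]-b[:2]; c,s=np.cos(b[2]),np.sin(b[2]); return np.array([c*d[0]+s*d[1],-s*d[0]+c*d[1]])*1000
for u,v in [(320,138),(192,262),(310,278)]:
    _,q=w(u,v); print("ball",tob(atz(C["w1"],*q,.016,True)))
for u,v in [(410,82),(418,318)]: _,q=w(u,v); print("lip",tob(atz(C["w1"],*q,.0045,True)))
for u,v in [(648,184),(738,184),(728,262),(642,262)]:_,q=w(u,v); print("post top?",tob(atz(C["w1"],*q,.124,True)),atz(C["w1"],*q,.124,True))
for u,v in [(505,345),(632,345)]:_,q=w(u,v); print("wall+y",tob(atz(C["w1"],*q,.028,True)))
E
python3 fit2.py | sed -n '/===/,$p'
```

```text
=== w only
[ 0.51053297  0.29869851 -1.68496669]
[[-1.7, -0.5], [-1.2, 0.8], [0.8, -0.3], [0.7, 0.3]]
all
[ 0.51042613  0.29864257 -1.68753317]
[[-1.7, -0.8], [-1.4, 0.5], [0.7, -0.2], [0.7, 0.5], [-2.4, 0.0], [-0.6, 0.5], [-1.0, 1.2], [-2.0, 1.7], [-2.3, 0.6], [-2.0, 0.2], [-1.1, -0.5], [-0.6, -0.8], [-0.5, -1.1], [-1.4, -0.4], [-0.6, -1.5], [-1.2, 1.0]]
ball [ 22.43033758 -20.03017082]
ball [64.00452815 14.27921962]
ball [28.15352456 19.31858312]
lip [ -1.07576556 -33.52920059]
lip [ 0.10613861 34.32003015]
post top? [-70.66960671 -24.44548185] [0.49437805 0.37167841 0.124     ]
post top? [-86.7382036  -24.36552344] [0.496329   0.38762833 0.124     ]
post top? [-84.98094318 -10.04691927] [0.51034548 0.38421532 0.124     ]
post top? [-69.40860986 -10.12999145] [0.50844924 0.36875865 0.124     ]
wall+y [-28.70056376  35.20549026]
wall+y [-62.75277257  35.29968246]
```

View pics/b3.png

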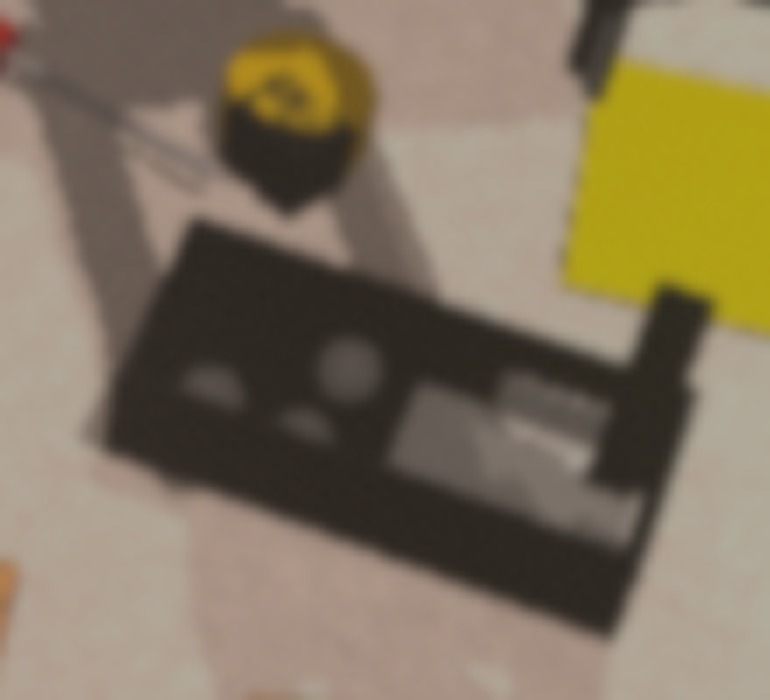

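```bash
python3 - <<'E'
from h import *; from bench import ctrl
o=ctrl.get_obs(); plan(o["eef_pos"],rot(o["eef_rot"]),[.520,.3736,.072],down(-1.6875+np.pi),5,.085)
E
```

```text
dist 0.1278162287597846 rot/row deg 0.10292836949356624
[{"translation":[0.0006,-0,0.0256],"angular":[-0.0001,-0.0002,-0.0018],"hand":0.085},{"translation":[0.0007,-0,0.0255],"angular":[-0.0001,-0.0002,-0.0018],"hand":0.085},{"translation":[0.0007,-0,0.0256],"angular":[-0.0001,-0.0002,-0.0018],"hand":0.085},{"translation":[0.0006,-0.0001,0.0255],"angular":[-0.0001,-0.0002,-0.0018],"hand":0.085},{"translation":[0.0007,0,0.0256],"angular":[-0.0001,-0.0002,-0.0018],"hand":0.085}]
```

>>> apply_moves(
  plan=[
    {"translation": [0.0006,0,0.0256],"angular": [0,0,-0.0018],"hand": 0.085},
    {"translation": [0.0007,0,0.0255],"angular": [0,0,-0.0018],"hand": 0.085},
    {"translation": [0.0007,0,0.0256],"angular": [0,0,-0.0018],"hand": 0.085},
    {"translation": [0.0006,0,0.0255],"angular": [0,0,-0.0018],"hand": 0.085},
    {"translation": [0.0007,0,0.0256],"angular": [0,0,-0.0018],"hand": 0.085},
    {"translation": [0,0,0],"angular": [0,0,0],"hand": 0.085},
  ],
)

```text
time_s: 2.45
eef_pos: [0.5195, 0.3704, 0.0703]
eef_rot: [-0.002, 0.061, 0.998, -0.001]
wrist_force: [-0.3, 0.1, -0.3]
opening: 0.996
```

```bash
python3 - <<'E'
from h import *; from bench import ctrl
C={n:ctrl.camera(n) for n in ["side","wrist","scene"]}
crop(C["wrist"],155,100,330,220,2.4,"w2"); crop(C["side"],210,90,100,120,5,"s2"); crop(C["scene"],370,140,130,130,4.6,"sc2"); print(ctrl.get_obs()["eef_pos"])
E
```

```text
[0.52202325 0.37220519 0.07401877]
```

View pics/w2.png

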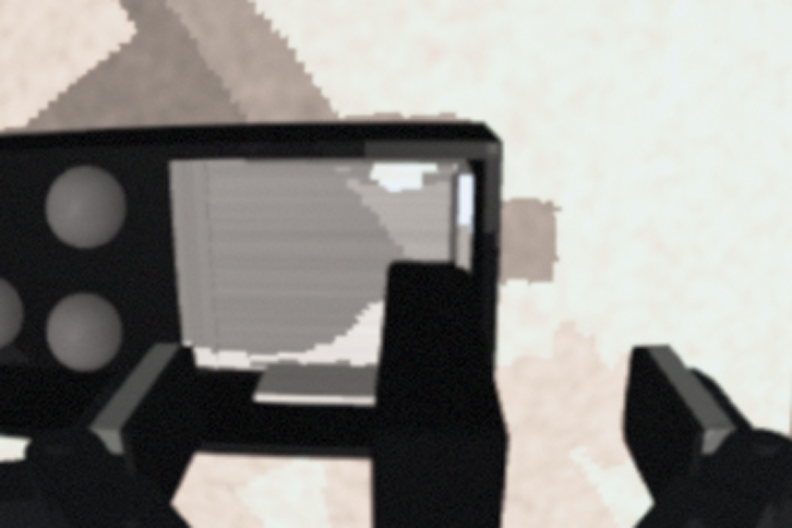

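View pics/sc2.png

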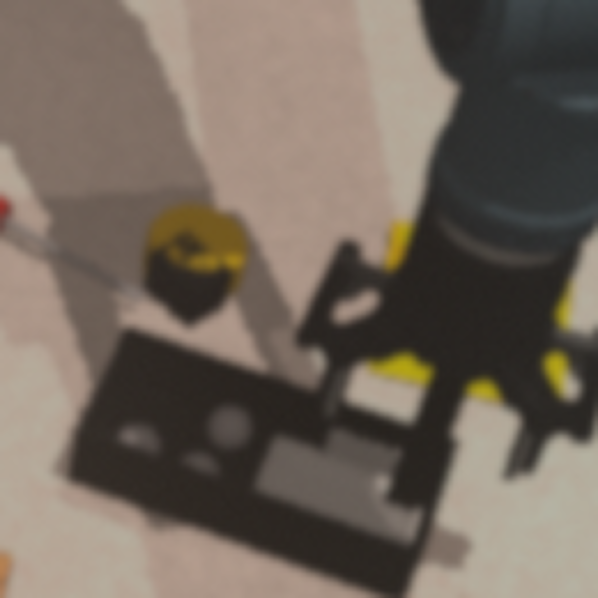

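>>> apply_moves(
  plan=[
    {"translation": [0,0.005,0],"angular": [0,0,0],"hand": 0.06},
    {"translation": [0,0,0],"angular": [0,0,0],"hand": 0.04},
    {"translation": [0,0,0],"angular": [0,0,0],"hand": 0.03},
    {"translation": [0,0,0],"angular": [0,0,0],"hand": 0.01},
    {"translation": [0,0,0],"angular": [0,0,0],"hand": 0.0},
    {"translation": [0,0,0],"angular": [0,0,0],"hand": 0.0},
    {"translation": [0,0,0],"angular": [0,0,0],"hand": 0.0},
  ],
)

```text
time_s: 3.48
eef_pos: [0.5216, 0.3773, 0.0729]
eef_rot: [0.0, 0.059, 0.998, -0.0]
wrist_force: [-2.2, -1.2, 4.4]
opening: 0.227
```

```bash
python3 - <<'E'
from h import *; from bench import ctrl
C={n:ctrl.camera(n) for n in ["side","wrist","scene"]}
crop(C["wrist"],155,100,330,220,2.4,"w3"); crop(C["side"],210,90,100,120,5,"s3"); o=ctrl.get_obs(); print(o["eef_pos"],o["wrist_force"],o["torque"],o["opening"])
E
```

```text
[0.52160781 0.37725035 0.07289133] [-1.99859386 -1.60353202  4.95582851] [-0.39796583  0.28270766 -0.00588416] 0.22806180259894715
```

View pics/w3.png

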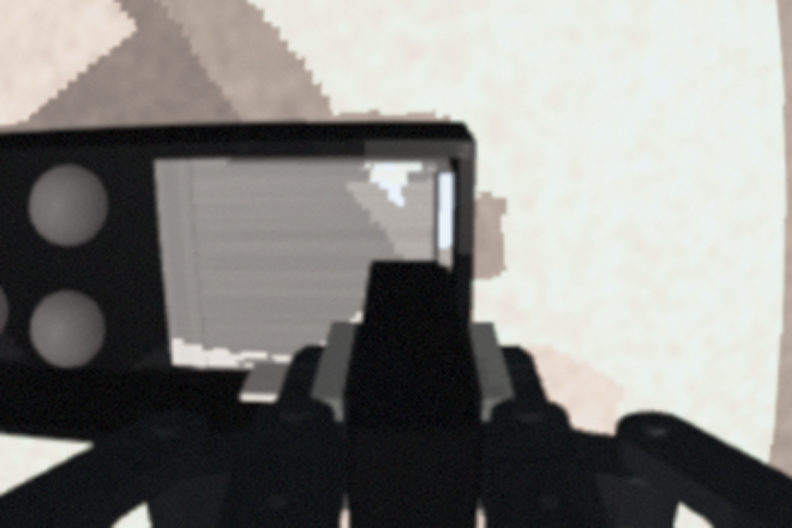

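View pics/s3.png

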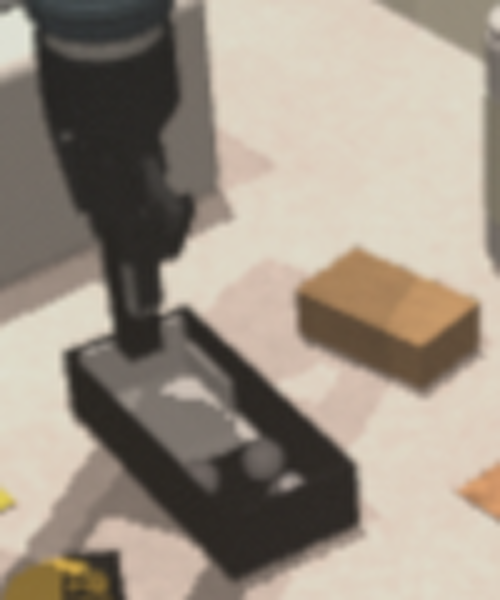

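>>> apply_moves(
  plan=[
    {"translation": [0,-0.003,0],"angular": [0,0,0],"hand": 0.0},
    {"translation": [0,-0.005,0],"angular": [0,0,0],"hand": 0.0},
    {"translation": [0,-0.006,0],"angular": [0,0,0],"hand": 0.0},
    {"translation": [0,-0.006,0],"angular": [0,0,0],"hand": 0.0},
    {"translation": [0,-0.006,0],"angular": [0,0,0],"hand": 0.0},
    {"translation": [0,-0.006,0],"angular": [0,0,0],"hand": 0.0},
    {"translation": [0,-0.006,0],"angular": [0,0,0],"hand": 0.0},
    {"translation": [0,-0.006,0],"angular": [0,0,0],"hand": 0.0},
    {"translation": [0,-0.006,0],"angular": [0,0,0],"hand": 0.0},
  ],
)

```text
time_s: 4.75
eef_pos: [0.5158, 0.3275, 0.0728]
eef_rot: [0.0, 0.059, 0.998, 0.0]
wrist_force: [1.2, 4.2, 5.8]
opening: 0.231
```

```bash
cat > snap.py <<'E'
import sys; from h import *; from bench import ctrl
n=sys.argv[1]
C={k:ctrl.camera(k) for k in ["side","wrist","scene"]}
crop(C["wrist"],100,50,400,270,2,"w"+n); crop(C["side"],210,90,130,140,4.2,"s"+n); crop(C["scene"],350,140,140,130,4.6,"sc"+n)
o=ctrl.get_obs(); print(o["eef_pos"],o["wrist_force"],o["torque"],o["opening"])
E
python3 snap.py 4
```

```text
[0.51569521 0.32700636 0.07283554] [-0.06390705  2.5689276   5.39223128] [ 0.67327048 -0.12132172  0.04130302] 0.22446703202676022
```

View pics/w4.png

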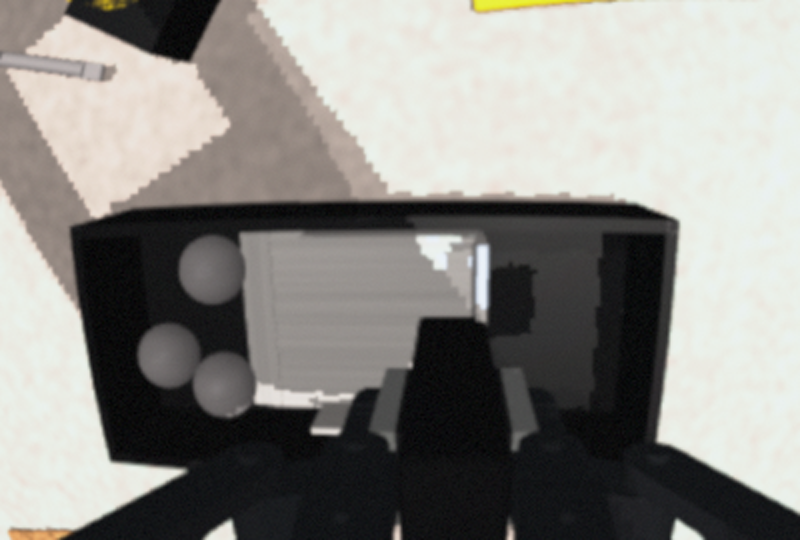

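View pics/s4.png

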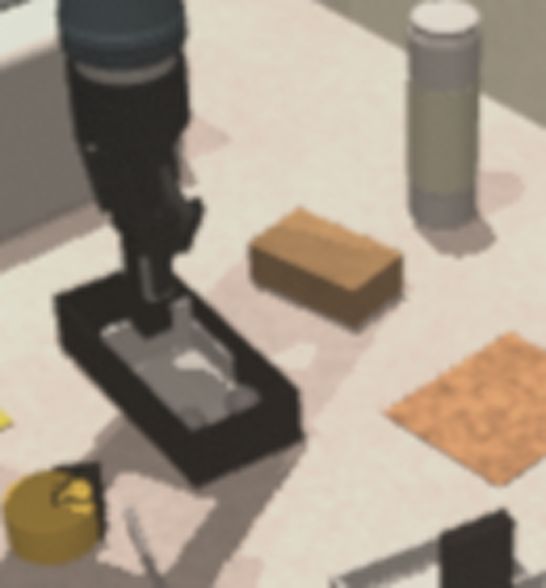

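>>> apply_moves(
  plan=[
    {"translation": [0,-0.004,0],"angular": [0,0,0],"hand": 0.0},
    {"translation": [0,-0.005,0],"angular": [0,0,0],"hand": 0.0},
    {"translation": [0,-0.005,0],"angular": [0,0,0],"hand": 0.0},
    {"translation": [0,-0.005,0],"angular": [0,0,0],"hand": 0.0},
    {"translation": [0,-0.005,0],"angular": [0,0,0],"hand": 0.0},
    {"translation": [0,-0.005,0],"angular": [0,0,0],"hand": 0.0},
    {"translation": [0,-0.004,0],"angular": [0,0,0],"hand": 0.0},
  ],
)

```text
time_s: 5.78
eef_pos: [0.5119, 0.2952, 0.0729]
eef_rot: [0.0, 0.059, 0.998, 0.001]
wrist_force: [0.3, 6.8, 5.6]
opening: 0.228
```

```bash
python3 snap.py 5
```

```text
[0.51180841 0.29481206 0.07288665] [-0.47187483  3.70274924  5.69785515] [ 1.19201807 -0.17584525  0.01427739] 0.22737755819245312
```

View pics/w5.png

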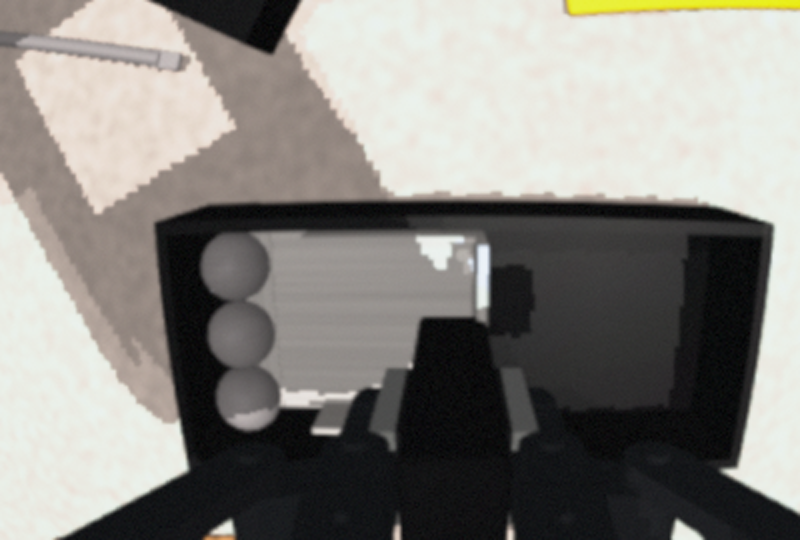

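>>> apply_moves(
  plan=[
    {"translation": [0,-0.002,0],"angular": [0,0,0],"hand": 0.0},
    {"translation": [0,-0.003,0],"angular": [0,0,0],"hand": 0.0},
    {"translation": [0,-0.002,0],"angular": [0,0,0],"hand": 0.0},
  ],
)

```text
time_s: 6.3
eef_pos: [0.511, 0.2883, 0.0729]
eef_rot: [0.0, 0.059, 0.998, 0.001]
wrist_force: [0.8, 6.3, 4.6]
opening: 0.225
```

```bash
python3 snap.py 6
```

```text
[0.51099228 0.28811173 0.07287236] [0.31103384 5.08968546 5.57362977] [ 1.40907222 -0.21754494  0.00626054] 0.22730482982472727
```

View pics/w6.png

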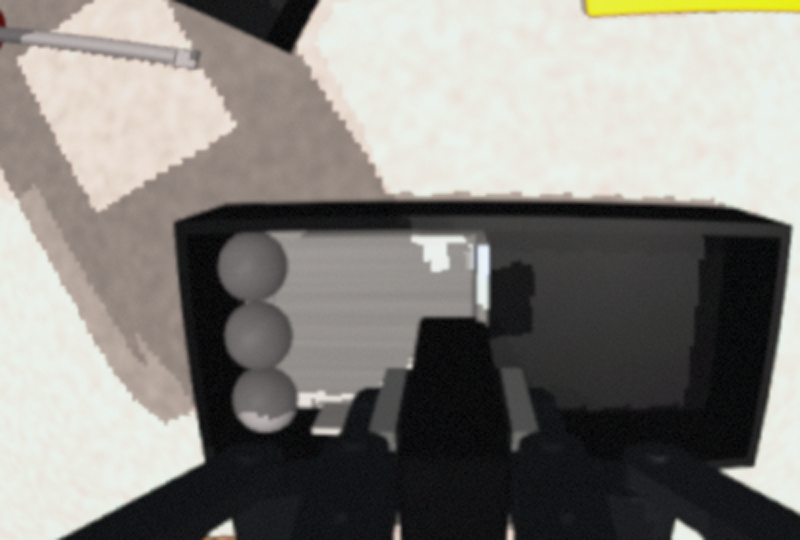

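>>> apply_moves(
  plan=[
    {"translation": [0,-0.002,0],"angular": [0,0,0],"hand": 0.0},
    {"translation": [0,-0.001,0],"angular": [0,0,0],"hand": 0.0},
    {"translation": [0,0,0],"angular": [0,0,0],"hand": 0.0},
  ],
)

```text
time_s: 6.82
eef_pos: [0.5107, 0.2852, 0.0729]
eef_rot: [0.0, 0.059, 0.998, 0.0]
wrist_force: [0.0, 5.1, 6.0]
opening: 0.225
```

```bash
python3 snap.py 7; python3 - <<'E'
from h import *
im=cv2.imread("pics/w7.png"); cv2.imwrite("pics/w7b.png",cv2.resize(im[190:470,150:500],None,fx=2.1,fy=2.1))
E
```

```text
[0.51067332 0.2851616  0.07289112] [0.72704295 5.01506957 5.90022793] [ 1.37362224 -0.11809676 -0.02013761] 0.23194505026409473
```

View pics/w7b.png

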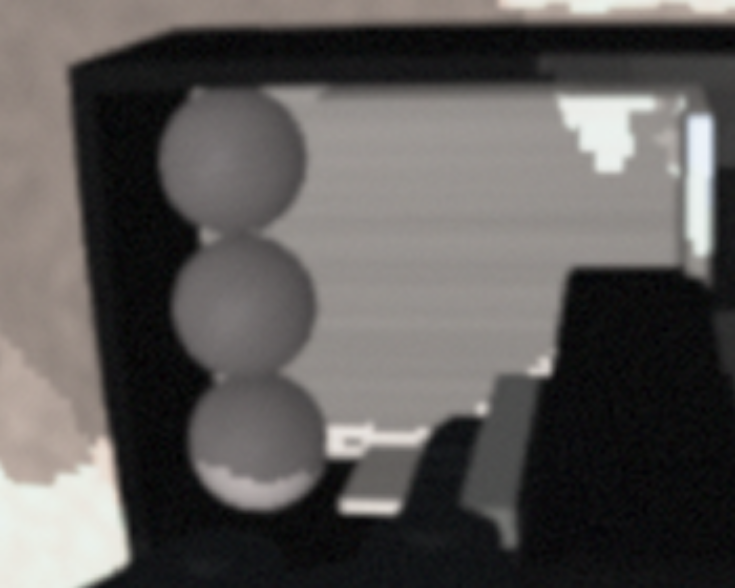

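View pics/s7.png

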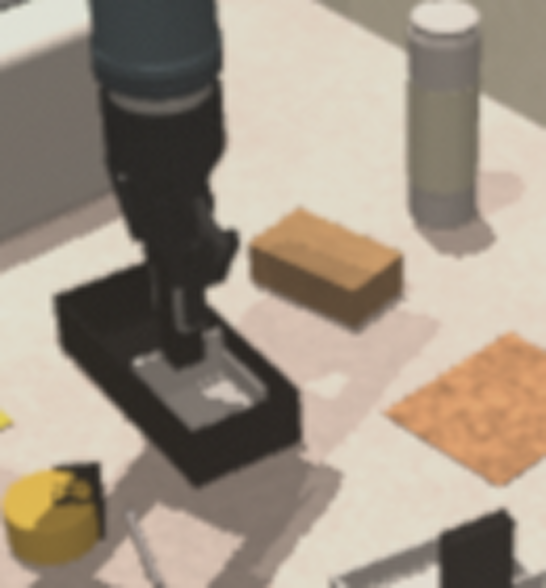

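>>> apply_moves(
  plan=[
    {"translation": [0,-0.002,0],"angular": [0,0,0],"hand": 0.0},
    {"translation": [0,0,0],"angular": [0,0,0],"hand": 0.0},
  ],
)

```text
time_s: 7.22
eef_pos: [0.5105, 0.2843, 0.073]
eef_rot: [0.0, 0.059, 0.998, 0.001]
wrist_force: [0.5, 10.0, 4.6]
opening: 0.227
```

```bash
cat > tilt.py <<'E'
from h import *
# planar path helper: scoop x/z plane; tool y=-sx, z=-sz at phi=0. list of (lipx? ...) 
def rows(states):  # states: list of (px,pz,phi) TCP pos in (scoop-x dir, up), phi back tilt (about tool +x)
    for a,b in zip(states[:-1],states[1:]):
        dx,dz=b[0]-a[0],b[1]-a[1]
        # tool axes at phi: rotation about tool x by phi
        y0=np.array([-1,0.]);z0=np.array([0,-1.])
        y=np.cos(a[2])*y0+np.sin(a[2])*z0; z=-np.sin(a[2])*y0+np.cos(a[2])*z0
        d=np.array([dx,dz]); print("y %.4f z %.4f  rx %.4f"%(d@y,d@z,b[2]-a[2]))
if __name__=="__main__":
    S=[]
    for i in range(7):
        f=i*.04
        S.append((.010*np.cos(f)-.069*np.sin(f)+.085*(1-np.cos(f)), .069*np.cos(f)+.010*np.sin(f)+.0004*i, f))
    rows(S)
E
python3 tilt.py
```

```text
y 0.0027 z -0.0007  rx 0.0400
y 0.0025 z -0.0007  rx 0.0400
y 0.0024 z -0.0007  rx 0.0400
y 0.0022 z -0.0007  rx 0.0400
y 0.0021 z -0.0006  rx 0.0400
y 0.0020 z -0.0006  rx 0.0400
```

>>> apply_moves(
  plan=[
    {"translation": [0,0.0027,-0.0007],"angular": [0.04,0,0],"hand": 0.0},
    {"translation": [0,0.0025,-0.0007],"angular": [0.04,0,0],"hand": 0.0},
    {"translation": [0,0.0024,-0.0007],"angular": [0.04,0,0],"hand": 0.0},
    {"translation": [0,0.0022,-0.0007],"angular": [0.04,0,0],"hand": 0.0},
    {"translation": [0,0.0021,-0.0006],"angular": [0.04,0,0],"hand": 0.0},
    {"translation": [0,0.002,-0.0006],"angular": [0.04,0,0],"hand": 0.0},
    {"translation": [0,0,0],"angular": [0,0,0],"hand": 0.0},
  ],
)

```text
time_s: 8.1
eef_pos: [0.511, 0.2981, 0.0735]
eef_rot: [-0.008, 0.058, 0.991, -0.119]
wrist_force: [0.6, 8.2, -2.8]
opening: 0.231
```

```bash
python3 snap.py 8
```

```text
[0.51098273 0.29794715 0.07362602] [ 1.64979229  8.9776769  -2.46078058] [ 2.23085484 -0.26445315 -0.04167496] 0.2295335639718663
```

View pics/w8.png

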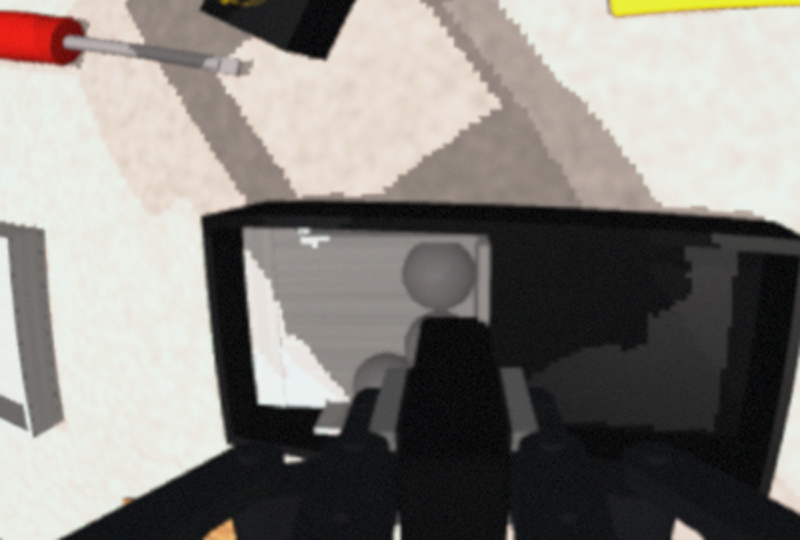

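View pics/sc8.png

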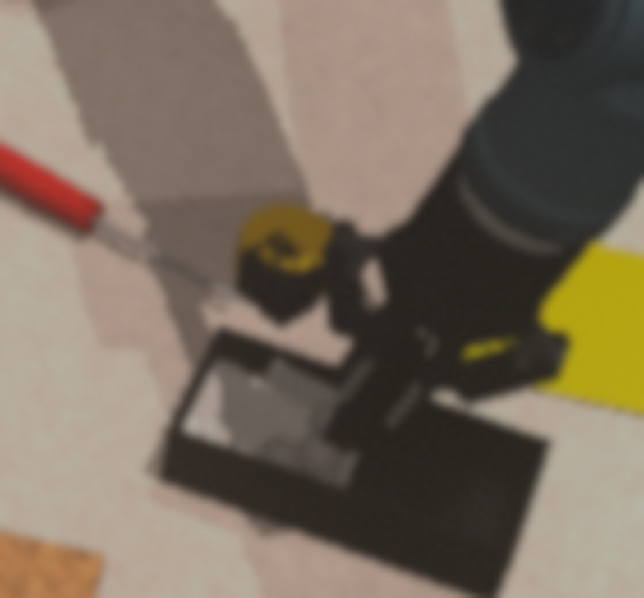

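```bash
python3 - <<'E'
from h import *; from bench import ctrl
o=ctrl.get_obs(); p=o["eef_pos"]; Rt=down(1.4541)*R.from_rotvec([.24,0,0]); b=np.array([.1165,.9932,0])
print((rot(o["eef_rot"]).inv()*Rt).as_rotvec())
plan(p,Rt,p+.002*b+[0,0,.004],Rt,1,0)
plan(p,Rt,p+[0,0,.14],Rt,7,0)
E
```

```text
[ 0.00153719 -0.00216634 -0.00117543]
dist 0.004472144223971321 rot/row deg 0.0
[{"translation":[-0,0.001,-0.0044],"angular":[0,0,0],"hand":0}]
dist 0.14 rot/row deg 0.0
[{"translation":[-0,-0.0048,-0.0194],"angular":[0,0,0],"hand":0},{"translation":[0,-0.0047,-0.0195],"angular":[0,0,0],"hand":0},{"translation":[0,-0.0048,-0.0194],"angular":[0,0,0],"hand":0},{"translation":[0,-0.0047,-0.0194],"angular":[0,0,0],"hand":0},{"translation":[0,-0.0048,-0.0194],"angular":[0,0,0],"hand":0},{"translation":[0,-0.0047,-0.0195],"angular":[0,0,0],"hand":0},{"translation":[0,-0.0048,-0.0194],"angular":[0,0,0],"hand":0}]
```

>>> apply_moves(
  plan=[
    {"translation": [0,0.0015,-0.004],"angular": [0,0,0],"hand": 0.0},
    {"translation": [0,-0.0015,-0.006],"angular": [0,0,0],"hand": 0.0},
    {"translation": [0,-0.0025,-0.01],"angular": [0,0,0],"hand": 0.0},
    {"translation": [0,-0.0036,-0.015],"angular": [0,0,0],"hand": 0.0},
    {"translation": [0,-0.0048,-0.0194],"angular": [0,0,0],"hand": 0.0},
    {"translation": [0,-0.0048,-0.0194],"angular": [0,0,0],"hand": 0.0},
    {"translation": [0,-0.0048,-0.0194],"angular": [0,0,0],"hand": 0.0},
    {"translation": [0,-0.0048,-0.0194],"angular": [0,0,0],"hand": 0.0},
    {"translation": [0,-0.0024,-0.0097],"angular": [0,0,0],"hand": 0.0},
    {"translation": [0,0,0],"angular": [0,0,0],"hand": 0.0},
  ],
)

```text
time_s: 9.5
eef_pos: [0.5126, 0.2994, 0.2016]
eef_rot: [-0.006, 0.059, 0.991, -0.119]
wrist_force: [-0.5, 1.2, -3.6]
opening: 0.227
```

```bash
python3 snap.py 9; python3 - <<'E'
from bench import ctrl; import pickle,cv2
C={n:ctrl.camera(n) for n in ["scene","side","wrist"]}; pickle.dump(C,open("c2.pkl","wb"))
cv2.imwrite("pics/side9.png",C["side"]["img"][:,:,::-1]); cv2.imwrite("pics/wr9.png",C["wrist"]["img"][:,:,::-1])
E
```

```text
[0.51163464 0.29898085 0.19959484] [ 0.12994348  0.89125871 -4.07474817] [0.36704963 0.00371851 0.00304039] 0.22797096968535108
```

View pics/wr9.png

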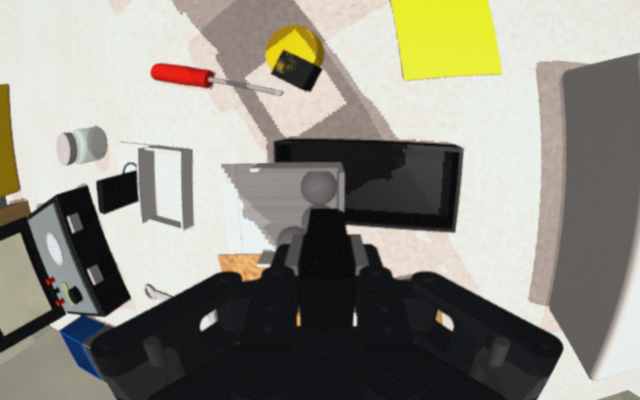

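View pics/side9.png

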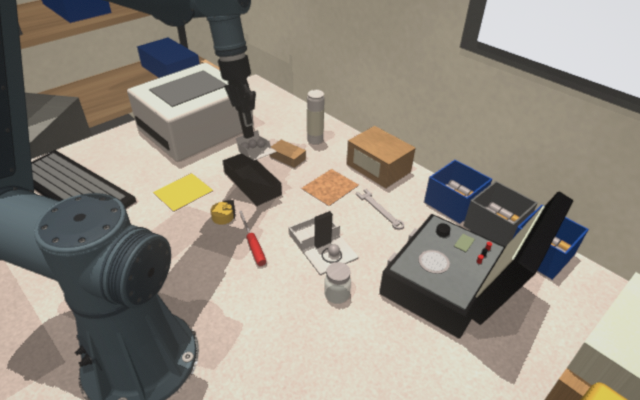

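```bash
python3 - <<'E'
from h import *; import pickle
C=pickle.load(open("c2.pkl","rb"))
crop(C["wrist"],85,125,120,110,6,"wt9"); crop(C["side"],280,200,90,80,8,"st9"); crop(C["scene"],260,165,95,75,8,"sct9")
E
```

```text
(no output)
```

View pics/wt9.png

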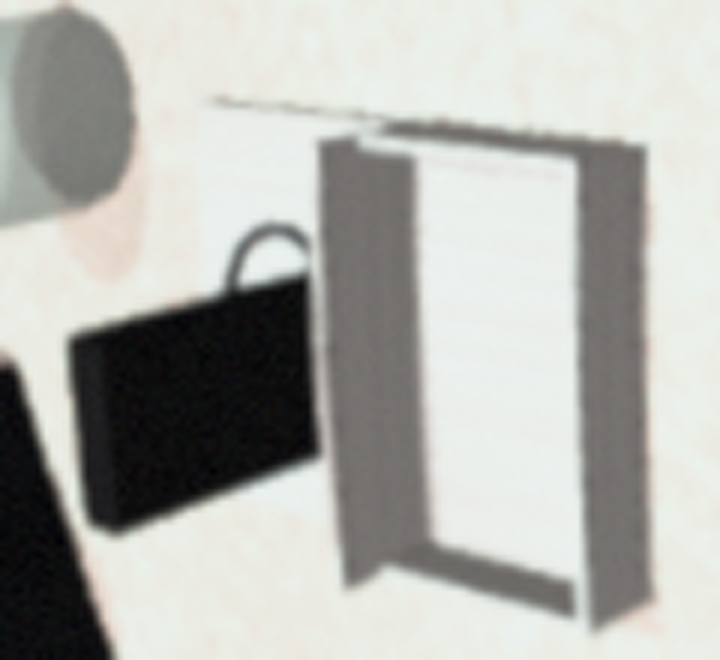

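View pics/st9.png

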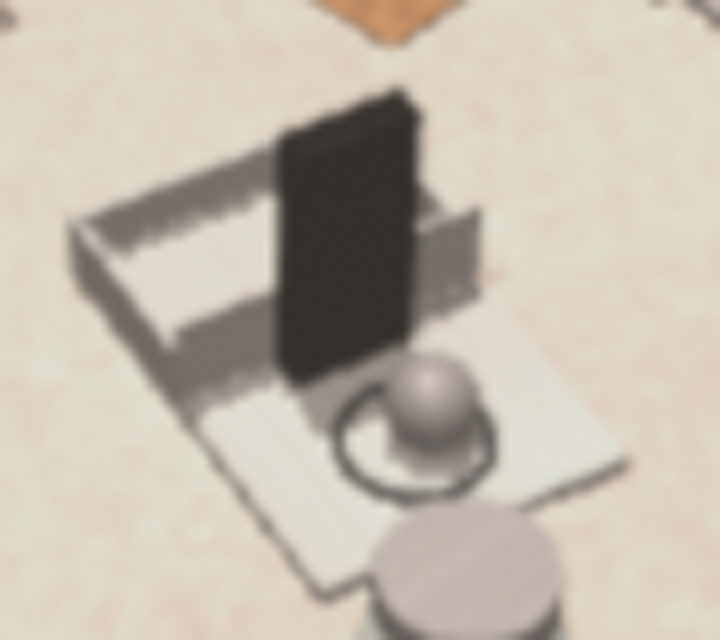

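View pics/sct9.png

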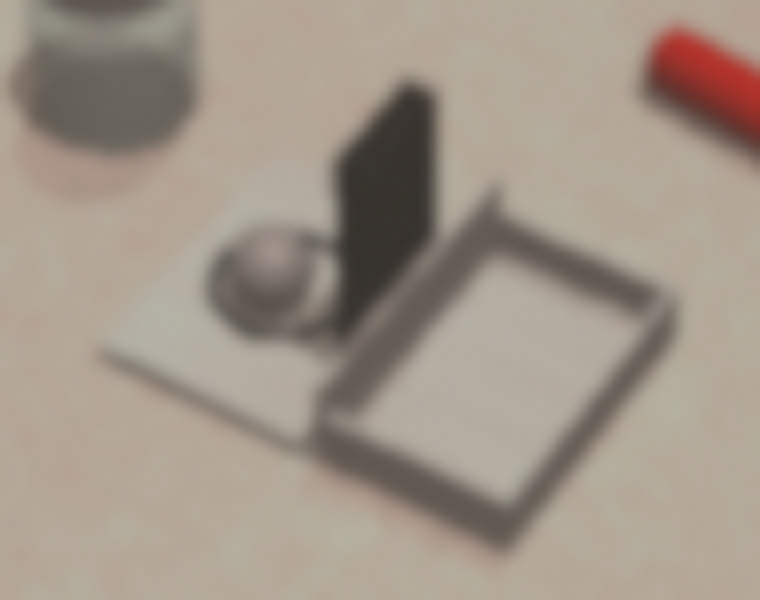

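```bash
cat > fit3.py <<'E'
import fit, pickle; from h import *
C2=pickle.load(open("c2.pkl","rb")); fit.C.update(C2); cp=fit.cp
w=lambda u,v:("wrist",cp(85,125,6,u,v)); s=lambda u,v:("side",cp(280,200,8,u,v)); c=lambda u,v:("scene",cp(260,165,8,u,v))
Wo=[(*w(578,148),(-80,-55,26)),(*w(645,148),(-80,-55,0)),(*w(652,600),(-80,55,0)),(*w(592,632),(-80,55,26)),(*w(320,142),(-8,-55,40)),(*w(347,588),(-8,55,40)),(*w(70,340),(7,-22,106)),(*w(90,525),(7,22,106)),(*w(115,535),(-7,22,106)),(*w(210,98),(80,-55,6))]
So=[(*s(325,600),(80,-55,0)),(*s(628,462),(80,55,4)),(*s(72,222),(-80,-55,26)),(*s(280,140),(7,-22,106)),(*s(420,115),(7,22,106)),(*s(402,88),(-7,22,106)),(*s(480,207),(-9,55,40))]
Co=[(*c(102,352),(80,55,4)),(*c(505,548),(-80,55,0)),(*c(680,295),(-80,-55,26)),(*c(495,185),(-9,-55,40)),(*c(435,90),(-7,-22,106)),(*c(338,160),(7,22,106)),(*c(410,78),(7,-22,106))]
for o in (Wo,So,Co,Wo+So+Co): print("==="); fit.fit(o,[.49,-.02,-1.75])
E
python3 fit3.py | sed -n '/===/,$p'
```

```text
===
[ 0.4888632  -0.01951909 -1.7964886 ]
[[0.4, 1.4], [1.3, -0.9], [1.1, -0.2], [0.2, 0.4], [-0.8, -0.6], [-1.0, 0.3], [-1.1, -1.7], [-1.0, 0.3], [0.7, 0.7], [-1.6, 0.2]]
===
[ 0.48936004 -0.02366085 -1.79780768]
[[-0.7, 0.8], [0.0, -0.0], [-0.6, -0.7], [2.1, 2.8], [0.5, -0.3], [-0.3, -0.4], [-0.1, -0.6]]
===
[ 0.48661216 -0.01876799 -1.79756042]
[[-0.3, -0.2], [0.2, 1.1], [-0.0, -0.6], [0.5, -0.7], [1.0, 0.5], [-0.9, 0.0], [-0.5, -0.0]]
===
[ 0.488778   -0.02008408 -1.79722507]
[[0.1, 1.5], [1.0, -0.9], [0.7, -0.2], [-0.2, 0.4], [-1.0, -0.6], [-1.3, 0.2], [-1.3, -1.7], [-1.2, 0.2], [0.5, 0.7], [-1.8, 0.1], [-1.9, 0.1], [-1.2, -0.7], [-1.7, -1.3], [0.9, 2.1], [-0.7, -1.0], [-1.5, -1.0], [-1.3, -1.3], [-1.0, 0.2], [-0.5, 1.6], [-0.7, -0.2], [-0.2, -0.3], [0.3, 1.0], [-1.7, 0.5], [-1.2, 0.4]]
```

```bash
cat >> h.py <<'E'
def plan2(p0,R0,p1,R1,fr,hand):
    from scipy.spatial.transform import Slerp
    S=Slerp([0,1],R.concatenate([R0,R1])); p0=np.array(p0);p1=np.array(p1)
    fr=np.cumsum(fr)/np.sum(fr); p=p0.copy(); Rc=R0; out=[]
    for f in fr:
        t=np.round(Rc.inv().apply(p0+(p1-p0)*f-p),4)+0.; a=np.round((Rc.inv()*S(f)).as_rotvec(),4)+0.
        out.append('{"translation":[%g,%g,%g],"angular":[%g,%g,%g],"hand":%g}'%(*t,*a,hand)); p=p+Rc.apply(t); Rc=Rc*R.from_rotvec(a)
    print("["+",".join(out)+"]"); return p,Rc
E
python3 - <<'E'
from h import *; from bench import ctrl
o=ctrl.get_obs(); print(o["eef_pos"]); plan2(o["eef_pos"],rot(o["eef_rot"]),[.5177,.1056,.16],down(1.3446)*R.from_rotvec([.24,0,0]),[.3,.7,1,1,1,1,1,.7,.4,.2],0)
E
```

```text
[0.51178201 0.29903117 0.19969795]
[{"translation":[-0.0012,-0.0072,0.0035],"angular":[0,0.001,0.0043],"hand":0},{"translation":[-0.0028,-0.0169,0.008],"angular":[-0.0001,0.0023,0.01],"hand":0},{"translation":[-0.0044,-0.0242,0.0115],"angular":[-0.0002,0.0033,0.0144],"hand":0},{"translation":[-0.0047,-0.024,0.0115],"angular":[-0.0001,0.0033,0.0143],"hand":0},{"translation":[-0.0051,-0.024,0.0115],"angular":[-0.0001,0.0033,0.0143],"hand":0},{"translation":[-0.0055,-0.0239,0.0115],"angular":[-0.0001,0.0033,0.0144],"hand":0},{"translation":[-0.0058,-0.0238,0.0114],"angular":[-0.0002,0.0034,0.0143],"hand":0},{"translation":[-0.0044,-0.0166,0.008],"angular":[-0.0001,0.0023,0.0101],"hand":0},{"translation":[-0.0026,-0.0095,0.0045],"angular":[0,0.0013,0.0057],"hand":0},{"translation":[-0.0013,-0.0047,0.0023],"angular":[0,0.0007,0.0029],"hand":0}]
```

>>> apply_moves(
  plan=[
    {"translation": [-0.0012,-0.0072,0.0035],"angular": [0,0.001,0.0043],"hand": 0},
    {"translation": [-0.0028,-0.0169,0.008],"angular": [0,0.0023,0.01],"hand": 0},
    {"translation": [-0.0044,-0.0242,0.0115],"angular": [0,0.0033,0.0144],"hand": 0},
    {"translation": [-0.0047,-0.024,0.0115],"angular": [0,0.0033,0.0143],"hand": 0},
    {"translation": [-0.0051,-0.024,0.0115],"angular": [0,0.0033,0.0143],"hand": 0},
    {"translation": [-0.0055,-0.0239,0.0115],"angular": [0,0.0033,0.0144],"hand": 0},
    {"translation": [-0.0058,-0.0238,0.0114],"angular": [0,0.0034,0.0143],"hand": 0},
    {"translation": [-0.0044,-0.0166,0.008],"angular": [0,0.0023,0.0101],"hand": 0},
    {"translation": [-0.0026,-0.0095,0.0045],"angular": [0,0.0013,0.0057],"hand": 0},
    {"translation": [-0.0013,-0.0047,0.0023],"angular": [0,0.0007,0.0029],"hand": 0},
  ],
)

```text
time_s: 11.05
eef_pos: [0.5182, 0.1053, 0.1609]
eef_rot: [-0.013, 0.113, 0.986, -0.119]
wrist_force: [-0.4, -0.3, -3.7]
opening: 0.225
```

```bash
cat > snap2.py <<'E'
import sys; from h import *; from bench import ctrl
n=sys.argv[1]
C={k:ctrl.camera(k) for k in ["side","wrist","scene"]}
crop(C["wrist"],100,50,400,270,2,"w"+n); crop(C["side"],250,130,130,130,4.6,"s"+n); crop(C["scene"],240,120,160,130,4.6,"sc"+n)
o=ctrl.get_obs(); print(o["eef_pos"],o["wrist_force"],o["torque"],o["opening"],o["time_s"]); print(rot(o["eef_rot"]).as_matrix().round(3).tolist())
E
python3 snap2.py 10
```

```text
[0.51821431 0.10611924 0.16100111] [ 0.47128831  0.77947042 -3.82220816] [ 0.32708665 -0.06753801  0.03031914] 0.2268604044490294 11.2
[[-0.975, 0.218, -0.052], [0.224, 0.947, -0.232], [-0.001, -0.237, -0.971]]
```

View pics/w10.png

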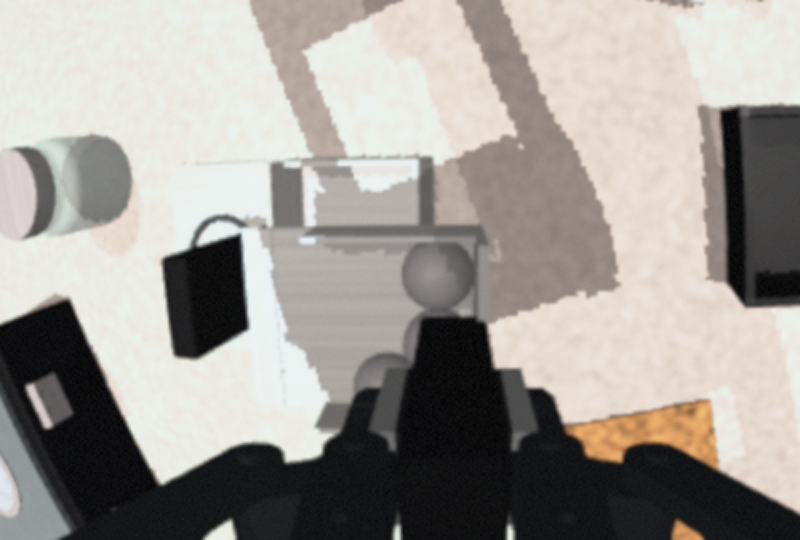

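View pics/sc10.png

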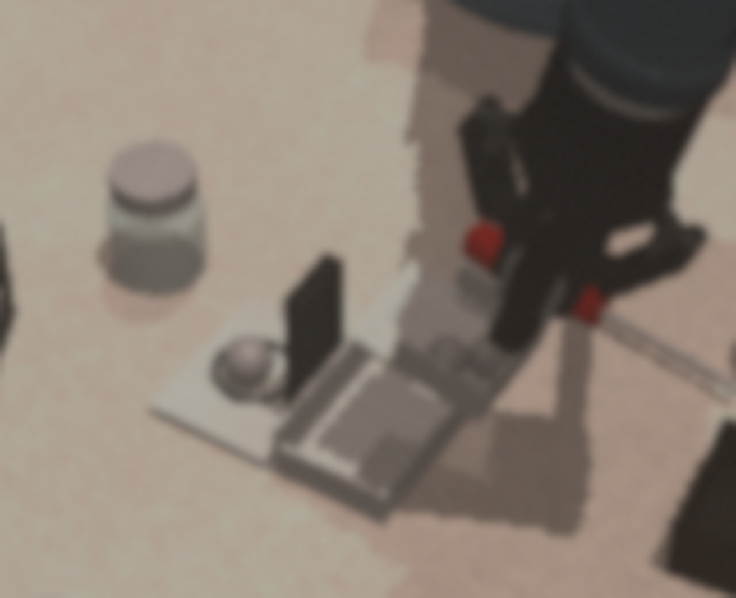

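View pics/s10.png

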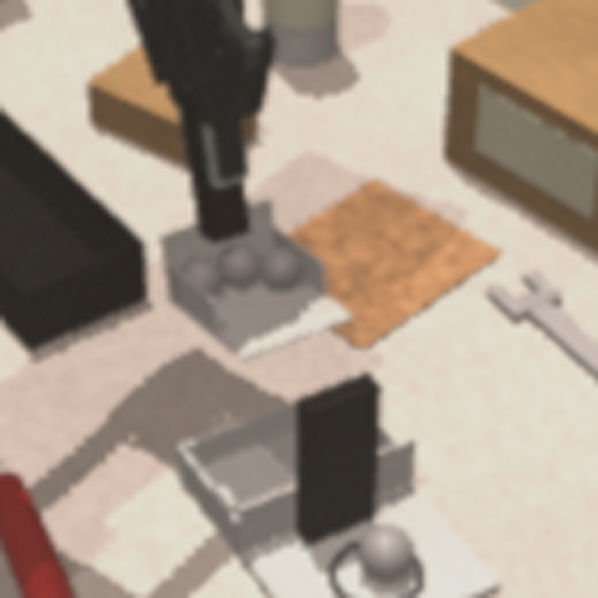

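```bash
python3 - <<'E'
from h import *; from bench import ctrl; import pickle
o=ctrl.get_obs(); C=pickle.load(open("c2.pkl","rb"))
p=np.array([.5177,.1056,.161]); Rt=rot(o["eef_rot"])
# scoop frame -> tool: x=-ty, z=-tz, y=-tx ; TCP at (-30,0,69)
def S(P): P=np.array(P)/1000-[-.03,0,.069]; return p+Rt.apply([-P[1],-P[0],-P[2]])
for P in [(45,-34,0),(45,34,0),(-40,-34,40),(-40,34,40),(-40,-34,0),(18,34,24)]:
    q=S(P); print(P,q.round(4),((proj(C["side"],q)[0]-[250,130])*4.6).round(),((proj(C["scene"],q)[0]-[240,120])*4.6).round())
E
```

```text
(45, -34, 0) [0.4646 0.0262 0.1117] [237. 356.] [403. 263.]
(45, 34, 0) [0.5309 0.011  0.1118] [348. 315.] [338. 338.]
(-40, -34, 40) [0.4852 0.116  0.1304] [154. 232.] [553. 303.]
(-40, 34, 40) [0.5515 0.1007 0.1305] [263. 195.] [490. 383.]
(-40, -34, 0) [0.4832 0.1067 0.0915] [165. 297.] [532. 347.]
(18, 34, 24) [0.538  0.0421 0.1287] [318. 257.] [390. 340.]
```

```bash
python3 - <<'E'
from tilt import *
def st(s,z,f): return (s+(-.075*np.cos(f)-.069*np.sin(f)), z+(-.075*np.sin(f)+.069*np.cos(f)), f)
A=[st(-.040,z,f) for z,f in [(.112,.24),(.106,.22),(.095,.18),(.083,.13),(.071,.08),(.060,.04),(.052,.01),(.048,-.02)]]
rows(A); print()
B=[st(-.040,z,f) for z,f in [(.048,-.02),(.045,-.045),(.042,-.07),(.040,-.095),(.039,-.12),(.038,-.145),(.038,-.17),(.038,-.20),(.038,-.23),(.038,-.26),(.038,-.30)]]
rows(B)
E
```

```text
y 0.0000 z 0.0043  rx -0.0200
y -0.0004 z 0.0078  rx -0.0400
y -0.0014 z 0.0081  rx -0.0500
y -0.0020 z 0.0082  rx -0.0500
y -0.0019 z 0.0080  rx -0.0400
y -0.0018 z 0.0058  rx -0.0300
y -0.0021 z 0.0018  rx -0.0300

y -0.0018 z 0.0011  rx -0.0250
y -0.0019 z 0.0011  rx -0.0250
y -0.0019 z 0.0001  rx -0.0250
y -0.0018 z -0.0009  rx -0.0250
y -0.0019 z -0.0009  rx -0.0250
y -0.0017 z -0.0019  rx -0.0250
y -0.0021 z -0.0022  rx -0.0300
y -0.0021 z -0.0022  rx -0.0300
y -0.0021 z -0.0022  rx -0.0300
y -0.0028 z -0.0029  rx -0.0400
```

>>> apply_moves(
  plan=[
    {"translation": [0,0,0.0043],"angular": [-0.02,0,0],"hand": 0},
    {"translation": [0,-0.0004,0.0078],"angular": [-0.04,0,0],"hand": 0},
    {"translation": [0,-0.0014,0.0081],"angular": [-0.05,0,0],"hand": 0},
    {"translation": [0,-0.002,0.0082],"angular": [-0.05,0,0],"hand": 0},
    {"translation": [0,-0.0019,0.008],"angular": [-0.04,0,0],"hand": 0},
    {"translation": [0,-0.0018,0.0058],"angular": [-0.03,0,0],"hand": 0},
    {"translation": [0,-0.0021,0.0018],"angular": [-0.03,0,0],"hand": 0},
  ],
)

```text
time_s: 12.08
eef_pos: [0.5143, 0.0903, 0.1178]
eef_rot: [0.002, 0.113, 0.994, 0.011]
wrist_force: [-0.0, 0.9, -2.7]
opening: 0.226
```

```bash
python3 snap2.py 11
```

```text
[0.51471376 0.09011044 0.11839287] [-0.2109262   0.55252902 -2.93309546] [ 0.04840306 -0.00617675  0.01564441] 0.22592051858015205 12.225
[[-0.974, 0.225, 0.006], [0.225, 0.974, 0.019], [-0.001, 0.02, -1.0]]
```

View pics/s11.png

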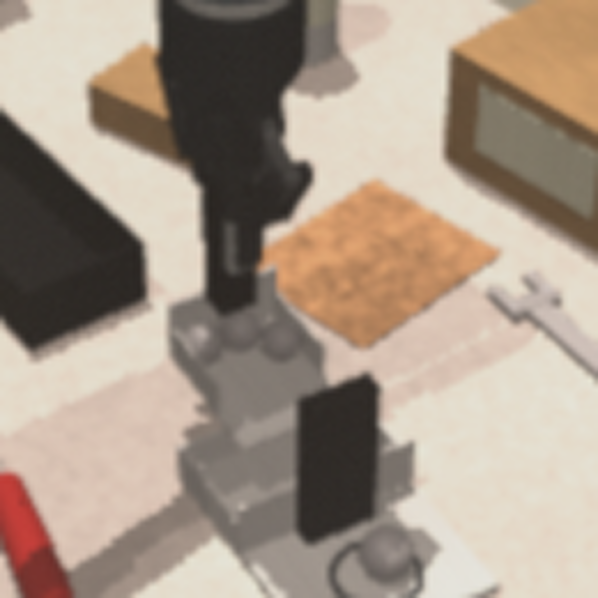

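View pics/sc11.png

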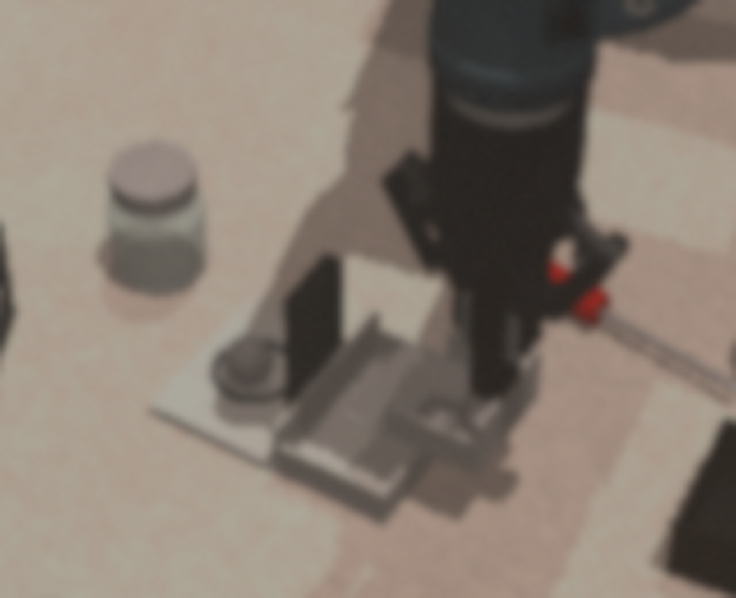

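View pics/w11.png

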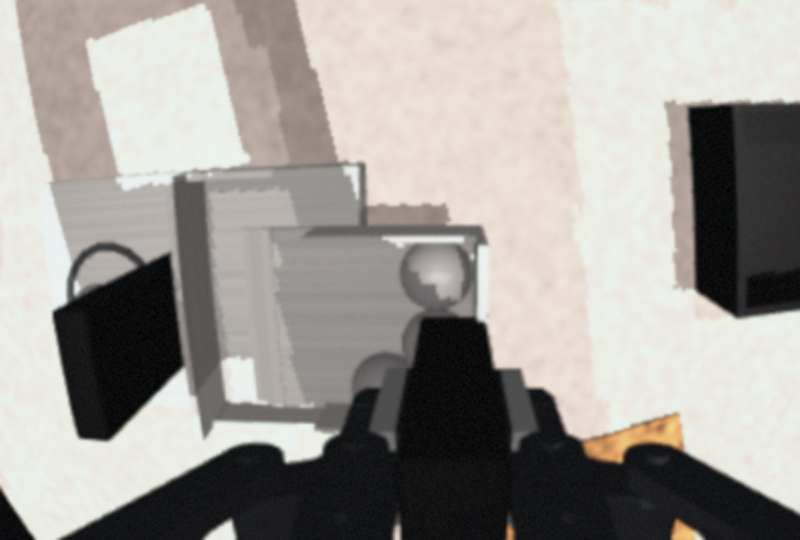

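>>> apply_moves(
  plan=[
    {"translation": [0,-0.0018,0.0011],"angular": [-0.025,0,0],"hand": 0},
    {"translation": [0,-0.0019,0.0011],"angular": [-0.025,0,0],"hand": 0},
    {"translation": [0,-0.0019,0.0001],"angular": [-0.025,0,0],"hand": 0},
    {"translation": [0,-0.0018,-0.0009],"angular": [-0.025,0,0],"hand": 0},
    {"translation": [0,-0.0019,-0.0009],"angular": [-0.025,0,0],"hand": 0},
    {"translation": [0,-0.0017,-0.0019],"angular": [-0.025,0,0],"hand": 0},
    {"translation": [0,0,0],"angular": [0,0,0],"hand": 0},
    {"translation": [0,0,0],"angular": [0,0,0],"hand": 0},
  ],
)

```text
time_s: 13.22
eef_pos: [0.5124, 0.0794, 0.1191]
eef_rot: [0.011, 0.113, 0.99, 0.084]
wrist_force: [0.2, -0.6, -2.0]
opening: 0.226
```

```bash
python3 snap2.py 12
```

```text
[0.51230217 0.0796573  0.11894179] [-0.1971442   0.78865375 -1.18406758] [-0.12220692  0.00150849 -0.04676669] 0.22787018343754487 13.375
[[-0.975, 0.22, 0.04], [0.224, 0.961, 0.165], [-0.002, 0.169, -0.986]]
```

View pics/w12.png

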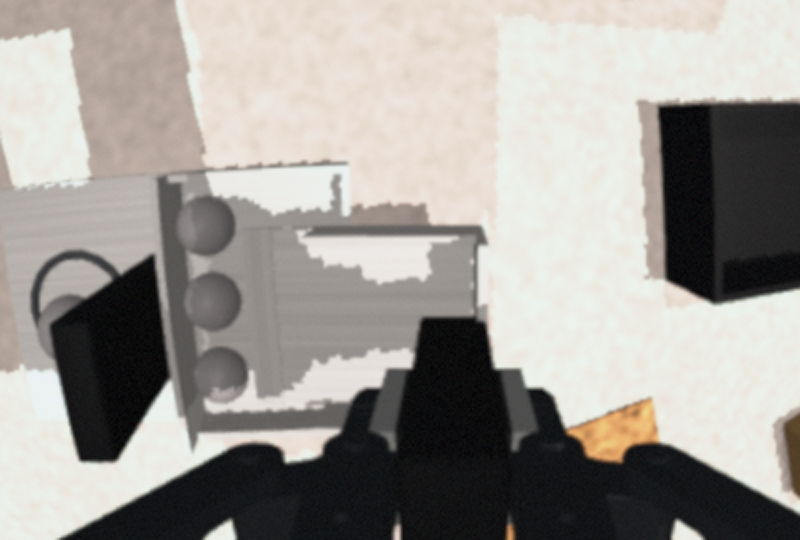

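View pics/s12.png

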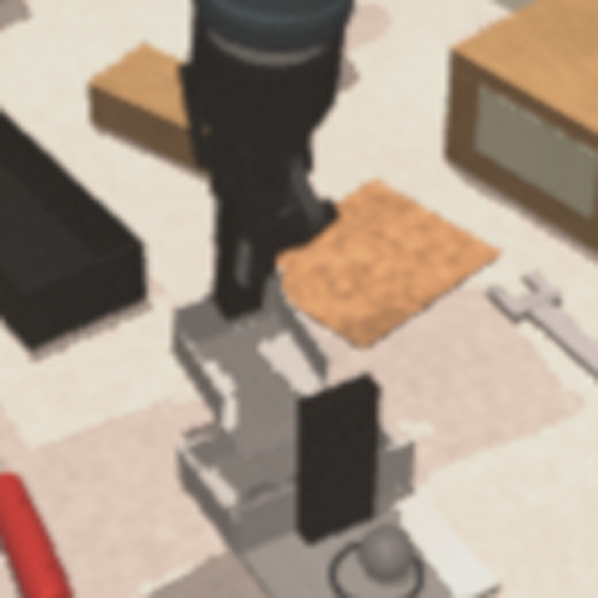

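```bash
python3 - <<'E'
from h import *; from bench import ctrl; import pickle
C=pickle.load(open("c2.pkl","rb"))
print("box corner", atz(C["side"],347,164,0), atz(C["scene"],260,333,0))
o=ctrl.get_obs(); Rt=down(1.3446)*R.from_rotvec([-.17,0,0]); Rd=down(1.3446)
p=o["eef_pos"]
p,Rc=plan2(p,Rt,p+[0.003,.015,.085],Rt,[.3,.8,1,1],0)
plan2(p,Rt,[.6757,.1627,.15],Rd,[.5,1,1,1,1,.8,.5,.3],0)
E
```

```text
box corner [0.78493133 0.17483663 0.        ] [0.86192746 0.00442631 0.        ]
[{"translation":[0,0.0029,-0.0079],"angular":[0,0,0],"hand":0},{"translation":[0.0002,0.0076,-0.0209],"angular":[0,0,0],"hand":0},{"translation":[0.0001,0.0095,-0.0262],"angular":[0,0,0],"hand":0},{"translation":[0.0001,0.0095,-0.0262],"angular":[0,0,0],"hand":0}]
[{"translation":[-0.0116,0.0075,0.0058],"angular":[0.0139,0,0],"hand":0},{"translation":[-0.0231,0.0152,0.0113],"angular":[0.0279,0,0],"hand":0},{"translation":[-0.0231,0.0155,0.0109],"angular":[0.0279,0,0],"hand":0},{"translation":[-0.0231,0.0158,0.0105],"angular":[0.0278,0,0],"hand":0},{"translation":[-0.0231,0.0161,0.0101],"angular":[0.0279,0,0],"hand":0},{"translation":[-0.0185,0.013,0.0076],"angular":[0.0223,0,0],"hand":0},{"translation":[-0.0116,0.0083,0.0046],"angular":[0.0139,0,0],"hand":0},{"translation":[-0.0069,0.005,0.0027],"angular":[0.0084,0,0],"hand":0}]
```

>>> apply_moves(
  plan=[
    {"translation": [0,0.0029,-0.0079],"angular": [0,0,0],"hand": 0},
    {"translation": [0,0.0076,-0.0209],"angular": [0,0,0],"hand": 0},
    {"translation": [0,0.0095,-0.0262],"angular": [0,0,0],"hand": 0},
    {"translation": [0,0.0095,-0.0262],"angular": [0,0,0],"hand": 0},
  ],
)

```text
time_s: 13.88
eef_pos: [0.5155, 0.0948, 0.2052]
eef_rot: [0.01, 0.112, 0.99, 0.084]
wrist_force: [0.1, 1.1, -3.1]
opening: 0.226
```

>>> apply_moves(
  plan=[
    {"translation": [-0.0116,0.0075,0.0058],"angular": [0.0139,0,0],"hand": 0},
    {"translation": [-0.0231,0.0152,0.0113],"angular": [0.0279,0,0],"hand": 0},
    {"translation": [-0.0231,0.0155,0.0109],"angular": [0.0279,0,0],"hand": 0},
    {"translation": [-0.0231,0.0158,0.0105],"angular": [0.0278,0,0],"hand": 0},
    {"translation": [-0.0231,0.0161,0.0101],"angular": [0.0279,0,0],"hand": 0},
    {"translation": [-0.0185,0.013,0.0076],"angular": [0.0223,0,0],"hand": 0},
    {"translation": [-0.0116,0.0083,0.0046],"angular": [0.0139,0,0],"hand": 0},
    {"translation": [-0.0069,0.005,0.0027],"angular": [0.0084,0,0],"hand": 0},
  ],
)

```text
time_s: 14.88
eef_pos: [0.6762, 0.1632, 0.1499]
eef_rot: [0.0, 0.113, 0.994, -0.0]
wrist_force: [-0.5, -0.8, -2.4]
opening: 0.228
```

```bash
python3 snap2.py 13; python3 - <<'E'
from h import *; from bench import ctrl
o=ctrl.get_obs(); plan2(o["eef_pos"],rot(o["eef_rot"]),[.6757,.1627,.08],down(1.3446),[.6,1,1,.7,.4],0)
E
```

```text
[0.67572118 0.16262038 0.15000557] [-0.22174966  0.60264802 -1.86573116] [ 0.02021088  0.02577283 -0.00612223] 0.22815048787058895 15.025
[[-0.975, 0.224, 0.001], [0.224, 0.975, -0.0], [-0.001, 0.0, -1.0]]
[{"translation":[0,0,0.0114],"angular":[0,0.0001,0],"hand":0},{"translation":[0,0,0.0189],"angular":[0,0.0003,0.0001],"hand":0},{"translation":[0.0001,0,0.0189],"angular":[0,0.0002,0.0001],"hand":0},{"translation":[0,0.0001,0.0132],"angular":[0.0001,0.0002,0],"hand":0},{"translation":[0,0,0.0076],"angular":[0,0.0001,0],"hand":0}]
```

View pics/s13.png

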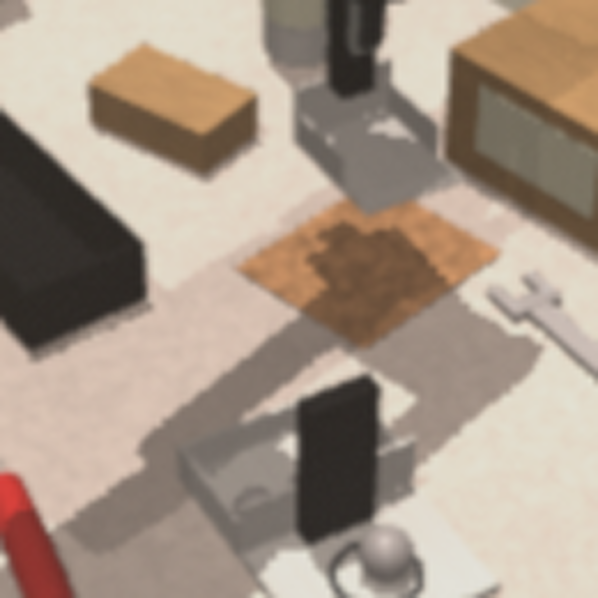

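View pics/w13.png

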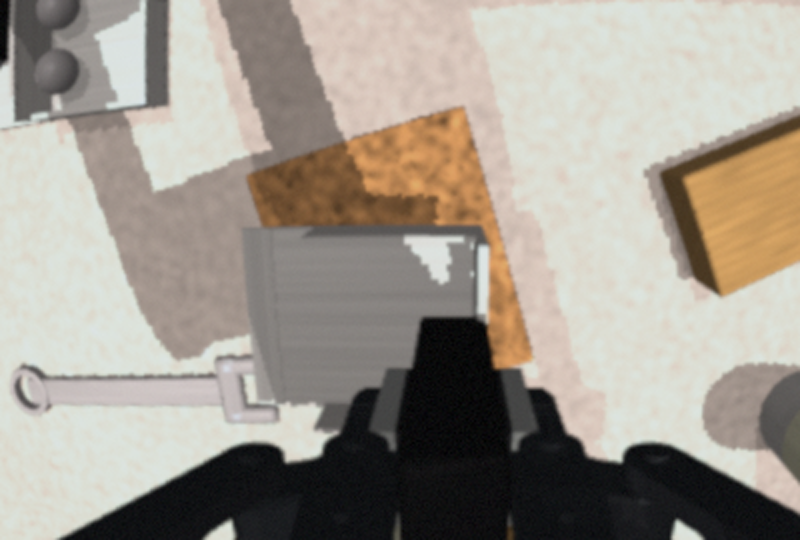

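>>> apply_moves(
  plan=[
    {"translation": [0,0,0.0114],"angular": [0,0,0],"hand": 0},
    {"translation": [0,0,0.0189],"angular": [0,0,0],"hand": 0},
    {"translation": [0,0,0.0189],"angular": [0,0,0],"hand": 0},
    {"translation": [0,0,0.0132],"angular": [0,0,0],"hand": 0},
    {"translation": [0,0,0.006],"angular": [0,0,0],"hand": 0},
    {"translation": [0,0,0.003],"angular": [0,0,0],"hand": 0},
    {"translation": [0,0,0.002],"angular": [0,0,0],"hand": 0},
    {"translation": [0,0,0.002],"angular": [0,0,0],"hand": 0},
  ],
)

```text
time_s: 16.02
eef_pos: [0.6765, 0.1625, 0.0753]
eef_rot: [0.001, 0.113, 0.994, 0.0]
wrist_force: [-0.2, -0.1, -2.3]
opening: 0.226
```

```bash
python3 snap2.py 14
```

```text
[0.6760973  0.16242767 0.07490465] [ 0.59772819 -0.09175906 -1.65970687] [ 0.01333594 -0.00714514 -0.01400678] 0.22586507672604775 16.175
[[-0.975, 0.224, 0.002], [0.224, 0.975, -0.0], [-0.002, 0.0, -1.0]]
```

View pics/s14.png

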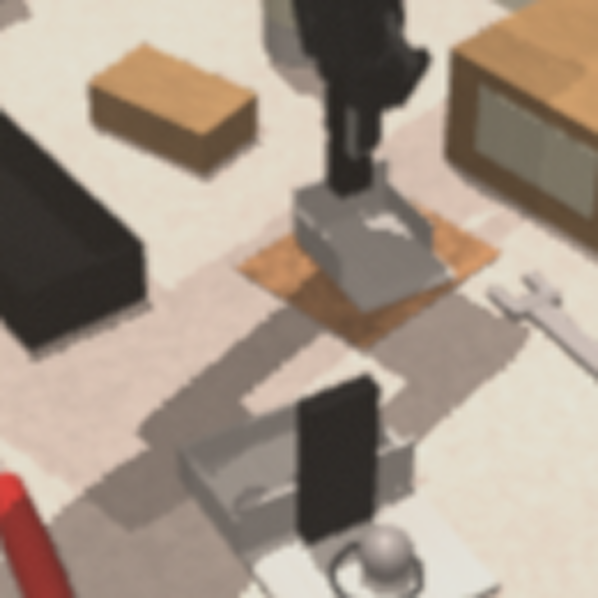

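View pics/w14.png

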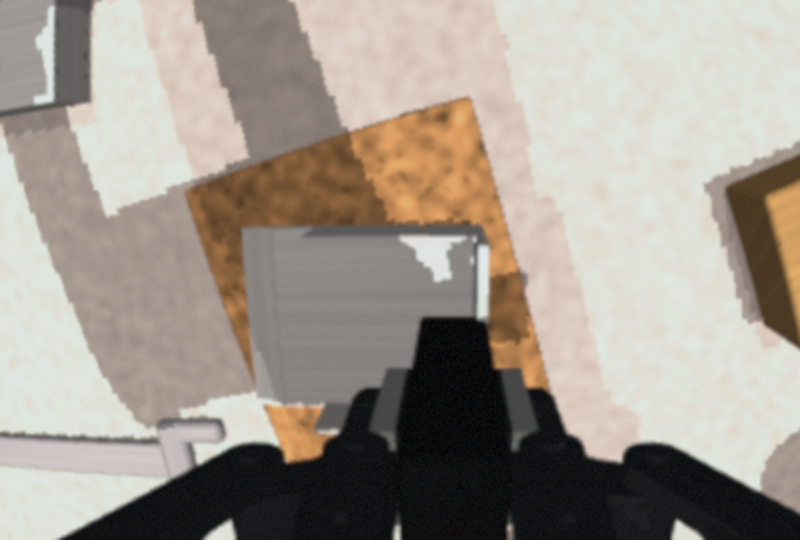

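>>> apply_moves(
  plan=[
    {"translation": [0,0,0.0015],"angular": [0,0,0],"hand": 0},
    {"translation": [0,0,0.001],"angular": [0,0,0],"hand": 0},
    {"translation": [0,0,0],"angular": [0,0,0],"hand": 0},
  ],
)

```text
time_s: 16.55
eef_pos: [0.676, 0.1624, 0.0722]
eef_rot: [0.001, 0.113, 0.994, -0.0]
wrist_force: [0.9, 0.6, -1.3]
opening: 0.229
```

>>> apply_moves(
  plan=[
    {"translation": [0,0,0.001],"angular": [0,0,0],"hand": 0},
    {"translation": [0,0,0],"angular": [0,0,0],"hand": 0},
  ],
)

```text
time_s: 16.8
eef_pos: [0.6762, 0.1625, 0.0721]
eef_rot: [0.001, 0.113, 0.994, -0.0]
wrist_force: [-2.4, -0.1, 4.8]
opening: 0.23
```

>>> apply_moves(
  plan=[
    {"translation": [0,0,0],"angular": [0,0,0],"hand": 0.03},
    {"translation": [0,0,0],"angular": [0,0,0],"hand": 0.045},
    {"translation": [0,0,0],"angular": [0,0,0],"hand": 0.06},
    {"translation": [0,0,0],"angular": [0,0,0],"hand": 0.07},
    {"translation": [0,0,0],"angular": [0,0,0],"hand": 0.07},
  ],
)

```text
time_s: 17.42
eef_pos: [0.676, 0.1624, 0.0711]
eef_rot: [0.001, 0.113, 0.994, -0.0]
wrist_force: [-1.2, -0.4, -0.4]
opening: 0.825
```

```bash
python3 snap2.py 15
```

```text
[0.67599401 0.16236952 0.07115886] [-0.07255368  0.4531219   0.55314046] [-0.02805065 -0.03325557 -0.00646279] 0.8149390720058921 17.575
[[-0.975, 0.224, 0.001], [0.224, 0.975, -0.0], [-0.001, 0.0, -1.0]]
```

View pics/w15.png

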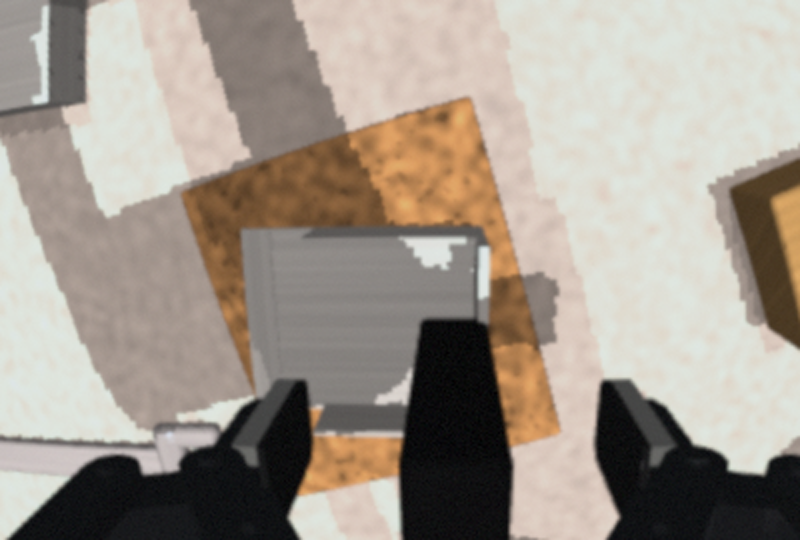

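```bash
python3 - <<'E'
from h import *; from bench import ctrl
o=ctrl.get_obs(); p=o["eef_pos"]; Rd=down(1.3446)
p,_=plan2([*p],Rd,p+[0,0,.105],Rd,[.4,.8,1,.8,],.085)
plan2(p,Rd,[.4888,-.0201,.17],Rd,[.4,.8,1,1,1,1,.8,.5,.3],.085)
E
```

```text
[{"translation":[0,0,-0.014],"angular":[0,0,0],"hand":0.085},{"translation":[0,0,-0.028],"angular":[0,0,0],"hand":0.085},{"translation":[0,0,-0.035],"angular":[0,0,0],"hand":0.085},{"translation":[0,0,-0.028],"angular":[0,0,0],"hand":0.085}]
[{"translation":[0.0083,-0.0129,0.0004],"angular":[0,0,0],"hand":0.085},{"translation":[0.0167,-0.0259,0.0007],"angular":[0,0,0],"hand":0.085},{"translation":[0.0208,-0.0323,0.0009],"angular":[0,0,0],"hand":0.085},{"translation":[0.0208,-0.0323,0.0009],"angular":[0,0,0],"hand":0.085},{"translation":[0.0208,-0.0324,0.0009],"angular":[0,0,0],"hand":0.085},{"translation":[0.0208,-0.0323,0.0009],"angular":[0,0,0],"hand":0.085},{"translation":[0.0167,-0.0258,0.0007],"angular":[0,0,0],"hand":0.085},{"translation":[0.0104,-0.0162,0.0005],"angular":[0,0,0],"hand":0.085},{"translation":[0.0062,-0.0097,0.0003],"angular":[0,0,0],"hand":0.085}]
```

>>> apply_moves(
  plan=[
    {"translation": [0,0,-0.014],"angular": [0,0,0],"hand": 0.075},
    {"translation": [0,0,-0.028],"angular": [0,0,0],"hand": 0.075},
    {"translation": [0,0,-0.035],"angular": [0,0,0],"hand": 0.085},
    {"translation": [0,0,-0.028],"angular": [0,0,0],"hand": 0.085},
  ],
)

```text
time_s: 18.08
eef_pos: [0.6765, 0.1625, 0.1792]
eef_rot: [0.002, 0.113, 0.994, 0.0]
wrist_force: [0.3, -0.3, 0.6]
opening: 0.997
```

>>> apply_moves(
  plan=[
    {"translation": [0.0083,-0.0129,0.0004],"angular": [0,0,0],"hand": 0.085},
    {"translation": [0.0167,-0.0259,0.0007],"angular": [0,0,0],"hand": 0.085},
    {"translation": [0.0208,-0.0323,0.0009],"angular": [0,0,0],"hand": 0.085},
    {"translation": [0.0208,-0.0323,0.0009],"angular": [0,0,0],"hand": 0.085},
    {"translation": [0.0208,-0.0324,0.0009],"angular": [0,0,0],"hand": 0.085},
    {"translation": [0.0208,-0.0323,0.0009],"angular": [0,0,0],"hand": 0.085},
    {"translation": [0.0167,-0.0258,0.0007],"angular": [0,0,0],"hand": 0.085},
    {"translation": [0.0104,-0.0162,0.0005],"angular": [0,0,0],"hand": 0.085},
    {"translation": [0.0062,-0.0097,0.0003],"angular": [0,0,0],"hand": 0.085},
  ],
)

```text
time_s: 19.2
eef_pos: [0.4886, -0.0206, 0.1705]
eef_rot: [0.001, 0.113, 0.994, -0.0]
wrist_force: [0.5, -0.0, 0.2]
opening: 0.994
```

```bash
python3 snap2.py 16; python3 - <<'E'
from bench import ctrl; from h import *; import pickle
C=pickle.load(open("c2.pkl","rb"))
crop(C["side"],370,190,150,140,5,"tst_s"); crop(C["scene"],120,140,140,120,5,"tst_c")
E
```

```text
[ 0.48901089 -0.02008979  0.17010152] [0.03217697 0.21215866 0.00892862] [ 0.03119625 -0.04381686 -0.05132045] 0.9961834212115825 19.35
[[-0.974, 0.225, 0.002], [0.225, 0.974, -0.0], [-0.002, 0.0, -1.0]]
```

View pics/w16.png

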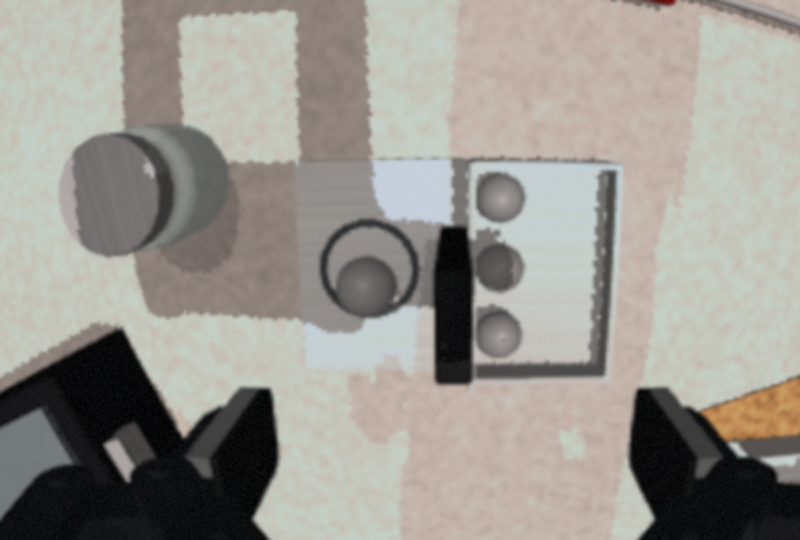

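View pics/s16.png

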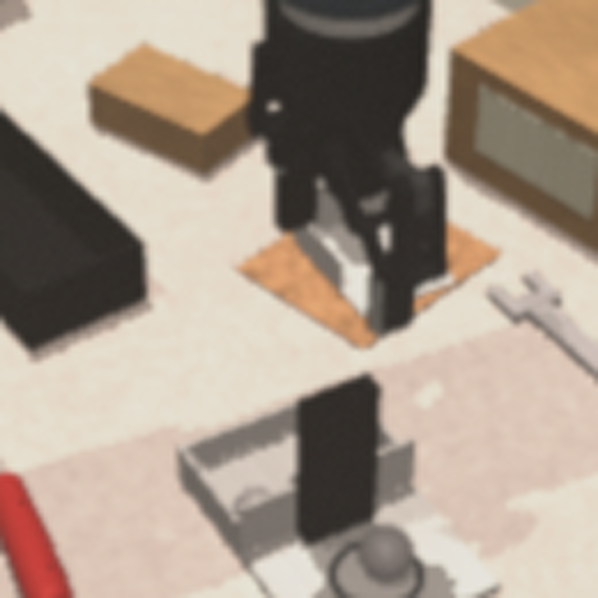

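View pics/tst_s.png

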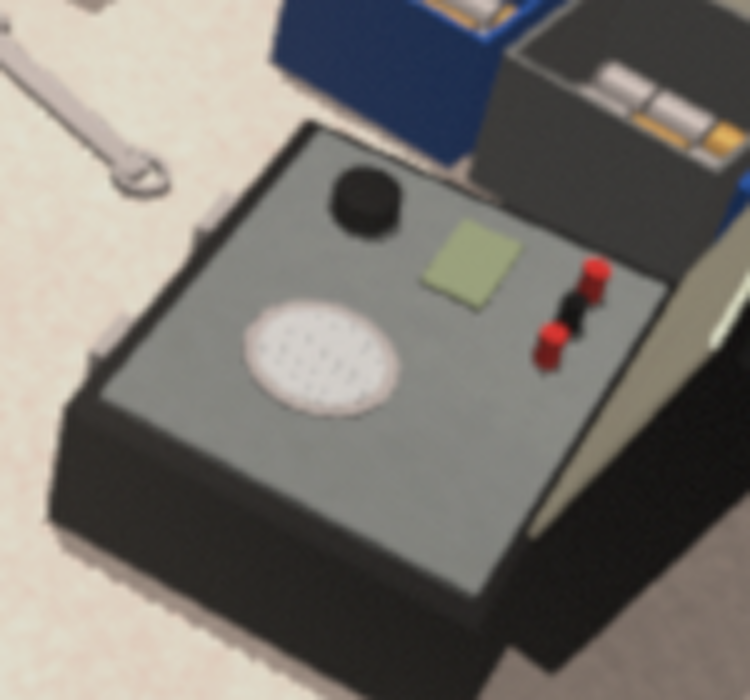

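View pics/tst_c.png

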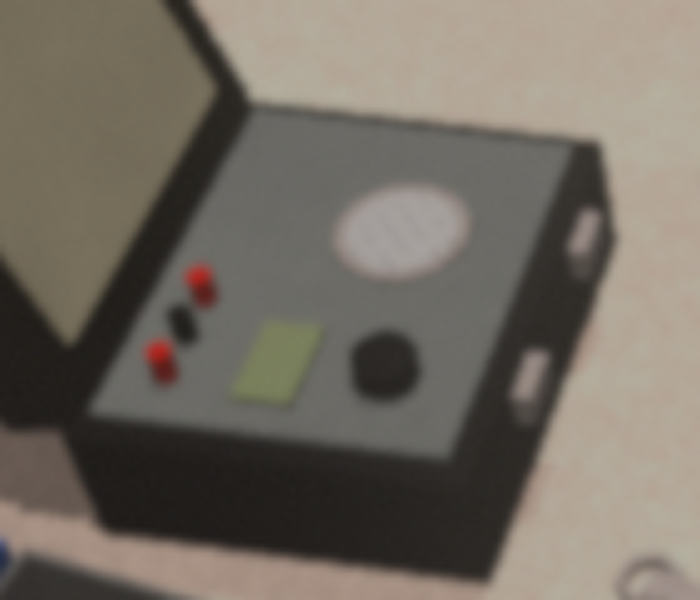

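>>> apply_moves(
  plan=[
    {"translation": [0,0,0.012],"angular": [0,0,0],"hand": 0.085},
    {"translation": [0,0,0.025],"angular": [0,0,0],"hand": 0.085},
    {"translation": [0,0,0.025],"angular": [0,0,0],"hand": 0.085},
    {"translation": [0,0,0.022],"angular": [0,0,0],"hand": 0.085},
    {"translation": [0,0,0.014],"angular": [0,0,0],"hand": 0.085},
    {"translation": [0,0,0.008],"angular": [0,0,0],"hand": 0.085},
    {"translation": [0,0,0],"angular": [0,0,0],"hand": 0.06},
    {"translation": [0,0,0],"angular": [0,0,0],"hand": 0.045},
  ],
)

```text
time_s: 20.35
eef_pos: [0.4894, -0.0202, 0.0644]
eef_rot: [0.001, 0.113, 0.994, -0.0]
wrist_force: [1.3, -0.4, -0.0]
opening: 0.601
```

```bash
python3 snap2.py 17;  python3 - <<'E'
from h import *; import pickle
C=pickle.load(open("c2.pkl","rb"))
f=lambda x0,y0,s,u,v:(x0+(u+.5)/s-.5,y0+(v+.5)/s-.5)
s=lambda u,v,z:atz(C["side"],*f(370,190,5,u,v),z); c=lambda u,v,z:atz(C["scene"],*f(120,140,5,u,v),z)
print("win",s(322,358,.087),c(402,231,.087))
print("side TL,TR,BL,BR panel",[s(u,v,.085).round(3) for u,v in [(310,122),(668,285),(95,400),(478,598)]])
print("scene panel",[c(u,v,.085).round(3) for u,v in [(250,104),(598,143),(78,420),(450,460)]])
print("knob top",s(367,190,.103),c(385,355,.103))
E
```

```text
[ 0.48937807 -0.0202353   0.06447766] [ 0.21955881  0.10836918 -0.69362772] [ 0.03211437 -0.01749102  0.02709465] 0.5245477911952502 20.5
[[-0.975, 0.224, 0.003], [0.224, 0.975, -0.001], [-0.003, -0.0, -1.0]]
win [ 0.58074813 -0.28316594  0.087     ] [ 0.57852346 -0.27793989  0.087     ]
side TL,TR,BL,BR panel [array([ 0.705, -0.185,  0.085]), array([ 0.737, -0.363,  0.085]), array([ 0.489, -0.23 ,  0.085]), array([ 0.523, -0.403,  0.085])]
scene panel [array([ 0.519, -0.402,  0.085]), array([ 0.484, -0.214,  0.085]), array([ 0.739, -0.362,  0.085]), array([ 0.703, -0.185,  0.085])]
knob top [ 0.66828583 -0.24117352  0.103     ] [ 0.66790889 -0.2350533   0.103     ]
```

View pics/w17.png

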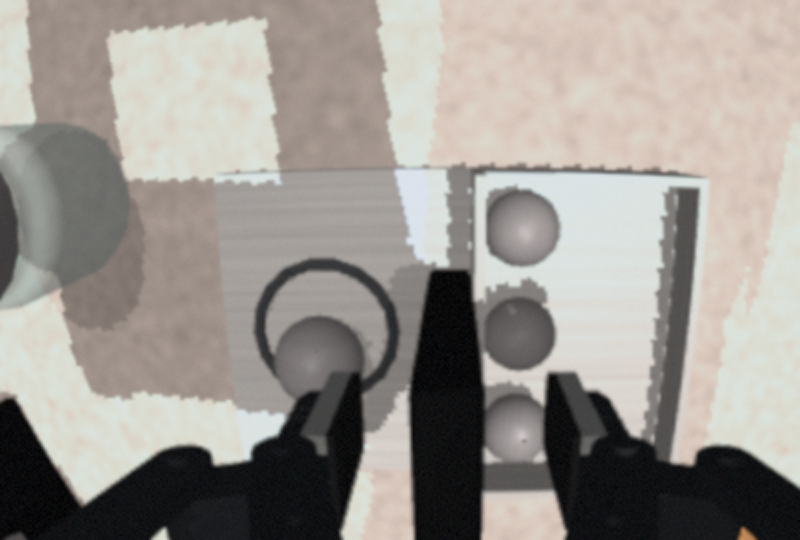

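>>> apply_moves(
  plan=[
    {"translation": [0,0,0],"angular": [0,0,0],"hand": 0.03},
    {"translation": [0,0,0],"angular": [0,0,0],"hand": 0.022},
    {"translation": [0,0,0],"angular": [0,0,0],"hand": 0.018},
    {"translation": [0,0,0],"angular": [0,0,0],"hand": 0.014},
    {"translation": [0,0,0],"angular": [0,0,0],"hand": 0.01},
    {"translation": [0,0,0],"angular": [0,0,0],"hand": 0.0},
    {"translation": [0,0,0],"angular": [0,0,0],"hand": 0.0},
    {"translation": [0,0,0],"angular": [0,0,0],"hand": 0.0},
  ],
)

```text
time_s: 21.5
eef_pos: [0.4888, -0.0205, 0.064]
eef_rot: [0.001, 0.113, 0.994, -0.0]
wrist_force: [-2.7, -4.6, 4.1]
opening: 0.157
```

```bash
python3 snap2.py 18;  python3 - <<'E'
from bench import ctrl
print(ctrl.get_obs()["q"])
E
```

```text
[ 0.48881035 -0.02045551  0.0639452 ] [-2.62450442 -6.01272614  4.40516433] [-0.59346011  0.42113693  0.07034365] 0.1560478692911906 21.65
[[-0.975, 0.224, 0.001], [0.224, 0.975, -0.001], [-0.001, -0.001, -1.0]]
[-2.84692329e-01  2.19378156e-01  1.94394691e+00 -5.44136181e-04
  9.76786567e-01 -1.62899398e+00]
```

View pics/w18.png

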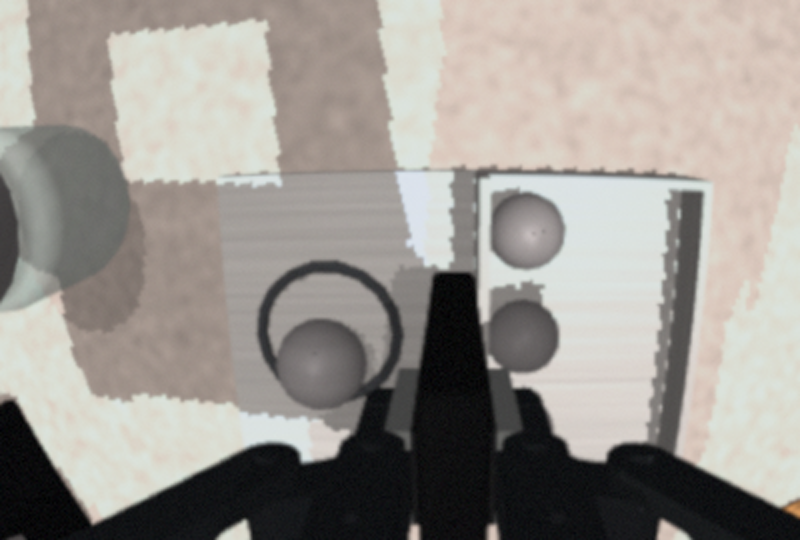

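View pics/s18.png

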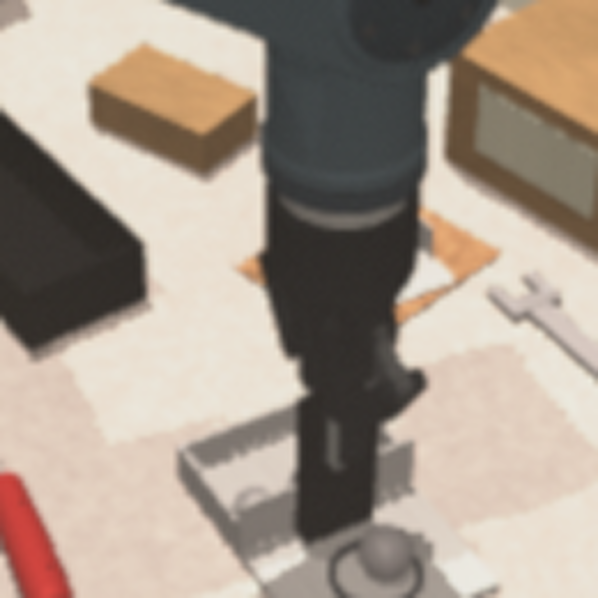

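>>> apply_moves(
  plan=[
    {"translation": [0,0,-0.003],"angular": [0,0,0],"hand": 0},
    {"translation": [0,0,-0.006],"angular": [0,0,0],"hand": 0},
    {"translation": [0,0,-0.01],"angular": [0,0,0],"hand": 0},
    {"translation": [0,0,-0.015],"angular": [0,0,0],"hand": 0},
    {"translation": [0,0,-0.02],"angular": [0,0,0],"hand": 0},
    {"translation": [0,0,-0.022],"angular": [0,0,0],"hand": 0},
    {"translation": [0,0,-0.022],"angular": [0,0,0],"hand": 0},
    {"translation": [0,0,-0.022],"angular": [0,0,0],"hand": 0},
    {"translation": [0,0,-0.016],"angular": [0,0,0],"hand": 0},
    {"translation": [0,0,-0.009],"angular": [0,0,0],"hand": 0},
  ],
)

```text
time_s: 22.9
eef_pos: [0.4889, -0.0201, 0.2101]
eef_rot: [0.002, 0.113, 0.994, -0.0]
wrist_force: [0.1, 0.7, -5.0]
opening: 0.157
```

```bash
python3 snap2.py 19;  python3 - <<'E'
from h import *; from bench import ctrl
o=ctrl.get_obs(); p0=o["eef_pos"]
fr=[.3,.6]+[1]*14+[.8,.6,.4,.2]
plan2(p0,down(1.3446),[.580,-.281,.205],down(.1996),fr,0)
E
```

```text
[ 0.48861226 -0.020012    0.2088581 ] [-0.06646737  0.08309712 -5.1789755 ] [ 0.04491244 -0.00677709 -0.02996745] 0.1532163657245657 23.05
[[-0.975, 0.224, 0.002], [0.224, 0.975, -0.0], [-0.002, 0.0, -1.0]]
[{"translation":[-0.0026,-0.0042,0.0001],"angular":[0,0,0.0203],"hand":0},{"translation":[-0.0054,-0.0081,0.0001],"angular":[0,0,0.0407],"hand":0},{"translation":[-0.0096,-0.0133,0.0002],"angular":[0,0,0.0677],"hand":0},{"translation":[-0.0104,-0.0126,0.0003],"angular":[0,0,0.0678],"hand":0},{"translation":[-0.0113,-0.0119,0.0002],"angular":[0,0,0.0677],"hand":0},{"translation":[-0.012,-0.0111,0.0002],"angular":[0,0,0.0678],"hand":0},{"translation":[-0.0128,-0.0102,0.0002],"angular":[0,0,0.0677],"hand":0},{"translation":[-0.0134,-0.0093,0.0003],"angular":[0,0,0.0678],"hand":0},{"translation":[-0.0141,-0.0085,0.0002],"angular":[0,0,0.0677],"hand":0},{"translation":[-0.0145,-0.0074,0.0002],"angular":[0,0,0.0678],"hand":0},{"translation":[-0.0151,-0.0065,0.0003],"angular":[0,0,0.0677],"hand":0},{"translation":[-0.0154,-0.0054,0.0002],"angular":[0,0,0.0678],"hand":0},{"translation":[-0.0158,-0.0043,0.0002],"angular":[0,0,0.0677],"hand":0},{"translation":[-0.016,-0.0033,0.0002],"angular":[0,0,0.0678],"hand":0},{"translation":[-0.0162,-0.0022,0.0003],"angular":[0,0,0.0677],"hand":0},{"translation":[-0.0164,-0.0011,0.0002],"angular":[0,0,0.0678],"hand":0},{"translation":[-0.013,0.0001,0.0002],"angular":[0,0,0.0542],"hand":0},{"translation":[-0.0098,0.0005,0.0001],"angular":[0,0,0.0406],"hand":0},{"translation":[-0.0066,0.0006,0.0001],"angular":[0,0,0.0271],"hand":0},{"translation":[-0.0032,0.0005,0.0001],"angular":[0,0,0.0136],"hand":0}]
```

View pics/w19.png

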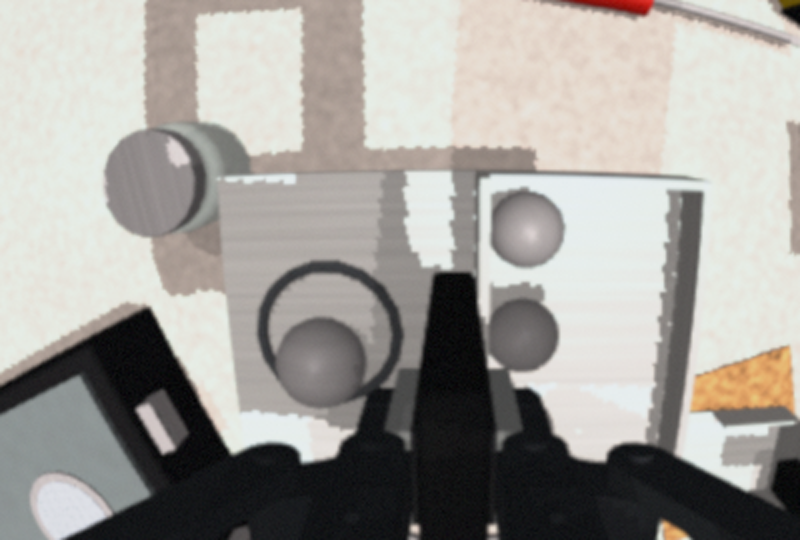

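View pics/sc19.png

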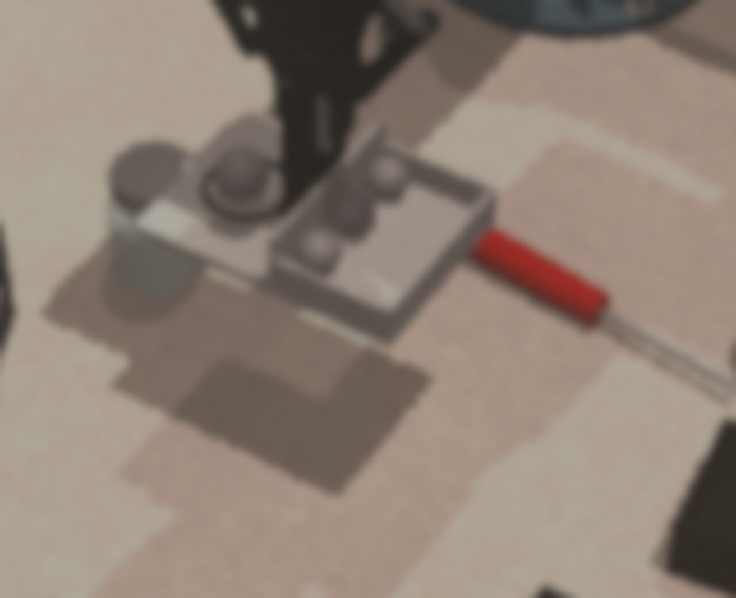

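Tray is up and level: all 3 balls are in the compartment and the gauge ball is in its pocket. Carrying it over in two calls.

>>> apply_moves(
  plan=[
    {"translation": [-0.0026,-0.0042,0.0001],"angular": [0,0,0.0203],"hand": 0},
    {"translation": [-0.0054,-0.0081,0.0001],"angular": [0,0,0.0407],"hand": 0},
    {"translation": [-0.0096,-0.0133,0.0002],"angular": [0,0,0.0677],"hand": 0},
    {"translation": [-0.0104,-0.0126,0.0003],"angular": [0,0,0.0678],"hand": 0},
    {"translation": [-0.0113,-0.0119,0.0002],"angular": [0,0,0.0677],"hand": 0},
    {"translation": [-0.012,-0.0111,0.0002],"angular": [0,0,0.0678],"hand": 0},
    {"translation": [-0.0128,-0.0102,0.0002],"angular": [0,0,0.0677],"hand": 0},
    {"translation": [-0.0134,-0.0093,0.0003],"angular": [0,0,0.0678],"hand": 0},
    {"translation": [-0.0141,-0.0085,0.0002],"angular": [0,0,0.0677],"hand": 0},
    {"translation": [-0.0145,-0.0074,0.0002],"angular": [0,0,0.0678],"hand": 0},
  ],
)

```text
time_s: 24.3
eef_pos: [0.5366, -0.1587, 0.206]
eef_rot: [0.0, 0.405, 0.914, 0.0]
wrist_force: [-0.2, 0.7, -6.6]
opening: 0.157
```

>>> apply_moves(
  plan=[
    {"translation": [-0.0151,-0.0065,0.0003],"angular": [0,0,0.0677],"hand": 0},
    {"translation": [-0.0154,-0.0054,0.0002],"angular": [0,0,0.0678],"hand": 0},
    {"translation": [-0.0158,-0.0043,0.0002],"angular": [0,0,0.0677],"hand": 0},
    {"translation": [-0.016,-0.0033,0.0002],"angular": [0,0,0.0678],"hand": 0},
    {"translation": [-0.0162,-0.0022,0.0003],"angular": [0,0,0.0677],"hand": 0},
    {"translation": [-0.0164,-0.0011,0.0002],"angular": [0,0,0.0678],"hand": 0},
    {"translation": [-0.013,0.0001,0.0002],"angular": [0,0,0.0542],"hand": 0},
    {"translation": [-0.0098,0.0005,0.0001],"angular": [0,0,0.0406],"hand": 0},
    {"translation": [-0.0066,0.0006,0.0001],"angular": [0,0,0.0271],"hand": 0},
    {"translation": [-0.0032,0.0005,0.0001],"angular": [0,0,0.0136],"hand": 0},
  ],
)

```text
time_s: 25.55
eef_pos: [0.58, -0.2813, 0.2048]
eef_rot: [0.0, 0.634, 0.774, 0.0]
wrist_force: [0.5, 0.0, -6.1]
opening: 0.159
```

```bash
python3 - <<'E'
from h import *; from bench import ctrl; import pickle
C={k:ctrl.camera(k) for k in ["side","wrist","scene"]}; pickle.dump(C,open("c3.pkl","wb"))
crop(C["wrist"],100,50,400,270,2,"w20"); crop(C["side"],350,110,170,170,3.5,"s20"); crop(C["scene"],90,80,180,170,3.5,"sc20"); crop(C["scene"],300,200,120,120,5,"pad20")
o=ctrl.get_obs(); print(o["eef_pos"],o["wrist_force"],o["torque"],o["opening"],o["time_s"]); print(rot(o["eef_rot"]).as_matrix().round(3).tolist())
E
```

```text
[ 0.57998737 -0.28080404  0.20496104] [-0.53182233  0.36334904 -5.3390664 ] [-0.01492048  0.02353874  0.00095915] 0.15498622980691337 25.7
[[-0.198, 0.98, 0.001], [0.98, 0.198, 0.0], [-0.0, 0.001, -1.0]]
```

View pics/w20.png

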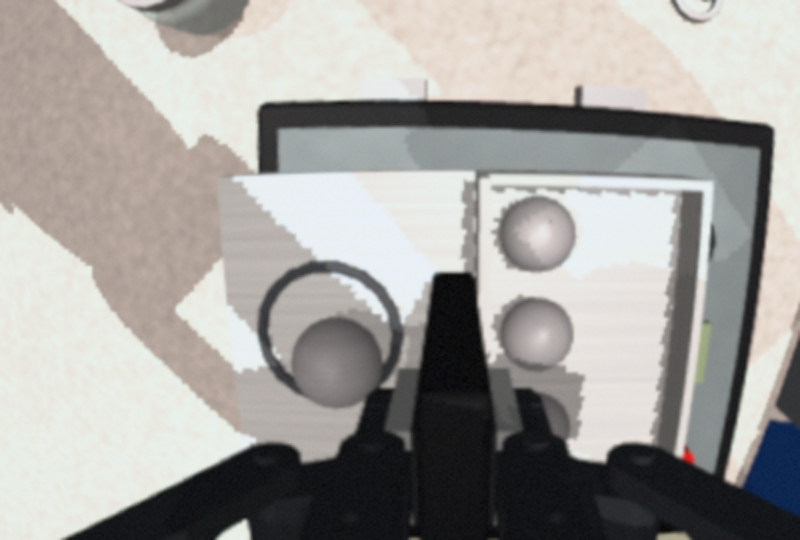

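View pics/s20.png

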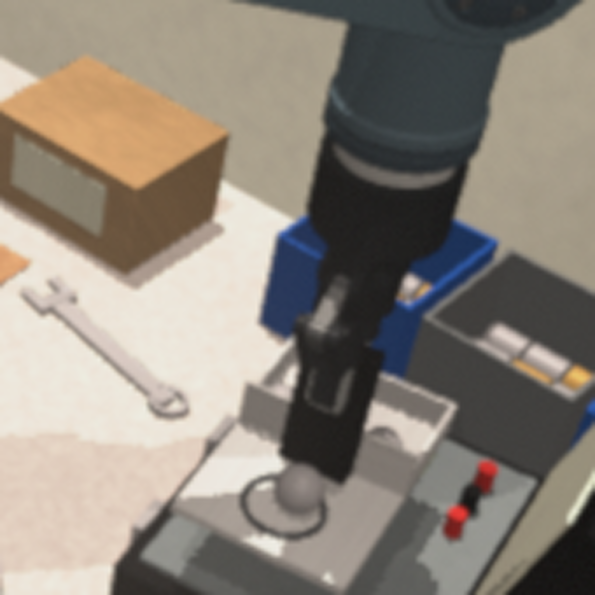

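View pics/sc20.png

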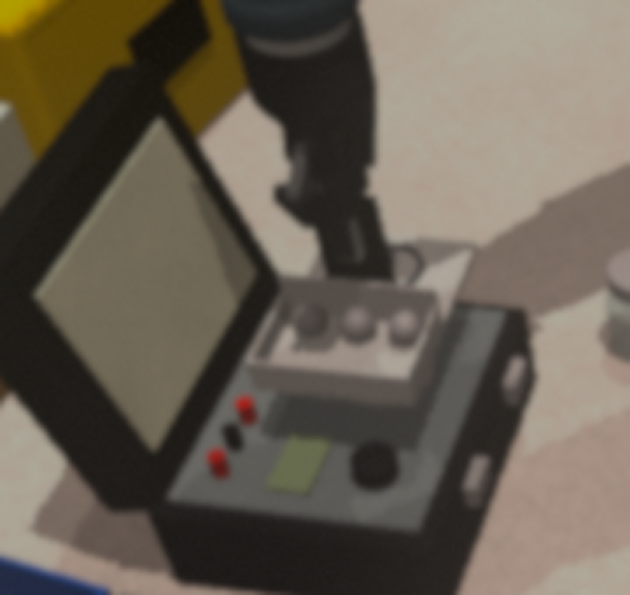

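View pics/pad20.png

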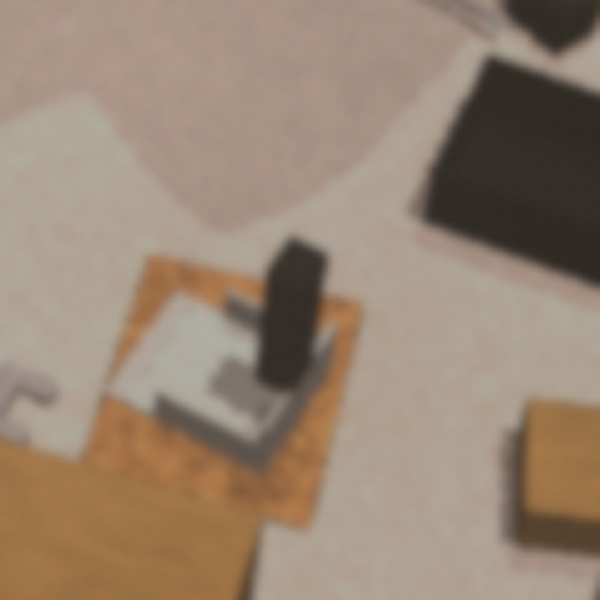

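>>> apply_moves(
  plan=[
    {"translation": [0,0,0],"angular": [0,0,0],"hand": 0},
    {"translation": [0,0,0],"angular": [0,0,0],"hand": 0},
    {"translation": [0,0,0],"angular": [0,0,0],"hand": 0},
    {"translation": [0,0,0],"angular": [0,0,0],"hand": 0},
    {"translation": [0,0,0],"angular": [0,0,0],"hand": 0},
  ],
)

```text
time_s: 26.32
eef_pos: [0.58, -0.2809, 0.205]
eef_rot: [0.001, 0.633, 0.774, 0.0]
wrist_force: [0.8, 0.1, -5.2]
opening: 0.155
```

```bash
python3 - <<'E'
from h import *; from bench import ctrl; import pickle
C={k:ctrl.camera(k) for k in ["side","scene"]}
p=np.array([.58,-.281,.1405]); a=.1996-np.pi; M=R.from_euler("z",a)
for k in C:
    im=np.ascontiguousarray(C[k]["img"][:,:,::-1])
    for P in [(80,-55,6),(80,55,6),(-80,-55,26),(-80,55,26),(-80,55,0),(7,22,106)]:
        q=proj(C[k],p+M.apply(np.array(P)/1000))[0]; cv2.circle(im,tuple(int(round(v)) for v in q),1,(0,0,255),-1)
    im=im[130:310,360:520] if k=="side" else im[130:260,120:260]
    cv2.imwrite(f"pics/chk_{k}.png",cv2.resize(im,None,fx=3.3,fy=3.3))
o=ctrl.get_obs(); print(o["eef_pos"],o["dq"].round(4),o["opening"],o["time_s"])
E
```

```text
[ 0.58000812 -0.28101978  0.20506274] [-0.0015  0.      0.0009  0.0001 -0.0009  0.0016] 0.15510905499942207 26.425
```

View pics/chk_side.png

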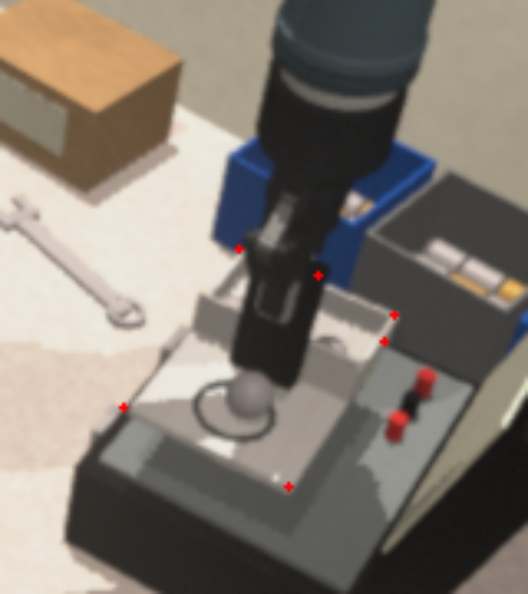

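View pics/chk_scene.png

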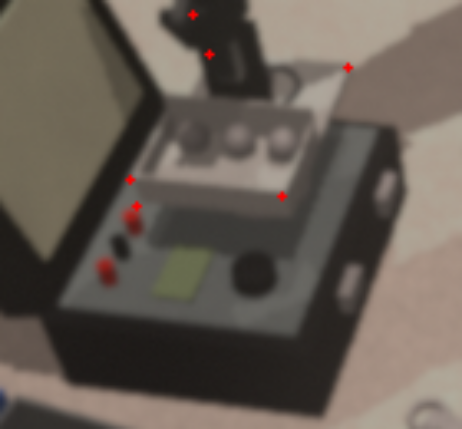

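```bash
python3 - <<'E'
from bench import ctrl
print(ctrl.hand_in()); print(ctrl.get_obs()["time_s"])
E
```

```text
the job is handed in; nothing more can be done
None
the job is handed in; nothing more can be done
```

I handed the job in at about 26.4 s of the 67 s allowed; `hand_in` reports no verdict, so the result is not confirmed. The scoop took all three 24 mm balls and tipped them into the tray's compartment. It was then stood upright on the cork pad and released. The tray was lifted level, turned about 65° and carried over the tester window, where the arm still holds it.

Last checks:
- **Tool position:** it is at (0.580, -0.281, 0.205) m, pointing straight down, with joint speeds near zero. The gripper reads 13 mm open, so it is closed on the tray's grip.
- **Tray over window:** the tray should be about 53 mm above the glass, within about 5 mm of its centre. That height is worked out from the tool height, since there is no depth reading.
- **Balls:** the pictures show all three small balls in the compartment and the larger ball in its pocket.
- **Scoop:** it stands upright and well inside the pad's edges.
- **Other things on the counter:** none looked moved in the pictures I took, but I did not measure them.
- **Disagreements:** the scene and side cameras placed the window about 5 mm apart in y, so I aimed between them. The tray model drawn over the last pictures was off by roughly 2 pixels (about 5 mm). Both are well inside the 30 mm allowed.

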